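# Press the glide into a chair rail with the treadle press

## Robot

A 7-joint arm with a two-finger parallel gripper is mounted at the origin on the work surface. World frame = base frame: x ahead of the robot, y to its left, z up, the work surface at z = 0. Lengths are in mm, angles in rad, forces in N, time in s.
With the tool pointing down it reaches from about 425 to 950 mm from the base axis. Payload 16.7 kg.
Tool frame: the origin (TCP) lies midway between the tips of the shut fingers; the grasp point (between the pads) lies 19 mm behind it; x points along the fingers, y is the direction in which the jaws open and shut, and the axes are right-handed (so a half turn about x gives the same grasp; the last joint's range is limited). The gripper opens to 94 mm and grips with 3 to 60 N. Pads are 16 mm wide; open, the fingers measure 119 mm over their backs; the gripper's body (75 mm by 177 mm) begins 78 mm behind the grasp point.
Start: joints at [1.018, 0.426, 0.074, 1.606, -0.034, 1.111, -0.067], TCP at [265.184, -620.685, 170.667] pointing down, gripper open.
Joint ranges: [-2.85, 2.85], [-0.5, 2.14], [-1.23, 1.37], [0.21, 2.46], [-1.02, 4.16], [0.16, 2.05], [-2.73, 2.73]. Speed limits (rad/s): [1.89, 1.89, 2.39, 2.39, 3.01, 3.01, 3.01].

## Interface

Orientations are given as [roll, pitch, yaw] about the fixed x, y, z axes, in that order (R = Rz(yaw) Ry(pitch) Rx(roll)).
In Python, from plant import ctrl gives the robot as it stands.
- The arm moves only by the tool jog_arm, never from a script. Its argument "increments" is one flat list of numbers, 7 for each row, row after row: the shift along the tool's x, y, z in cm, then the turn, a rotation vector about the tool's x, y, z in rad, then the finger opening in cm, from 0 to 9.4. A call has 1 to 20 rows; each row is the pose to reach, as a shift and turn from the pose commanded when the call began, along the tool's axes at that moment; what a row does not reach only later rows make up. A row lasts 1/8 s, in which the tool goes at most 62.5 mm and 10.7 degrees, less where a joint would pass 70% of its speed; a pose out of reach is approached as far as the arm can. A call with a gripper value outside its range is refused whole. The fingers move at their own pace and stop on an object; "newtons" is the grip in N (left out, the last holds). Time passes only in rows, so rows that repeat a pose let the fingers close. It gives the time, the measured TCP pose, the force and the opening at its end, in the units of the state.
- ctrl.get_obs(): the state, without advancing time (a new reading comes with each control period).
- ctrl.snapshot(name): name is "side" or "top"; returns the picture (384x512x3 uint8, red, green, blue); there is no depth.
- ctrl.calibration(name): a dict with "mtx" (3x3 intrinsics, pixels), "D" ([k1, k2, p1, p2, k3] as OpenCV has them; the pictures are not rectified), "position" and "rotation" of the camera in the world. Camera axes: x right, y up, looking along -z (the intrinsics and any distortion apply to the point x, -y, -z); pixel columns grow to the right and rows downward; lengths in mm; the calibration is good to about 2 mm. A picture is of the moment at which its call begins. calibration takes no time and is no camera call.
- ctrl.hand_in(): hands the job in, once; it reports no verdict.
The state is a dict: "clock": time; "joint_positions": joint angles; "qd": joint speeds; "effort": joint torques, N m; "eef_pos": TCP position; "ee_rot": TCP orientation; "contact_force": force on the tool from outside, world axes, zero at the start; "wrist_torque": the same for the moment, N m; "gripper_width": finger opening in mm.
Only numpy, scipy, OpenCV 4.12 (cv2) and the standard library are available. Lean on these libraries where they do the work, as an engineer would, in place of code of your own. Each camera call takes 0.05 s, during which the arm holds its last target.

## Task

Take the chair rail with the steel glide standing proud of its head out of the rack and feed it head first, glide up, squarely into the middle of the green press until its nose rests on the back stop, then let go of it. Then push the treadle pedal all the way down to its stop and hold it there for about a second, so that the ram drives the glide fully home, and let the pedal come up again. Leave the rail lying in the press, and do not disturb the spare rail, the jar, the mallet and the spool.

Things in the scene. Friction and masses are not known exactly. Their poses are not given: they have to be found in the camera images.
- rail: Pale wooden chair rail, 190 mm long, 30 mm thick, 0.16 kg. Origin: middle of its length, on the underside. x runs along it to the wide head (x = +50 to +95 mm, 56 mm wide in y); the tail, x = -95 to +50 mm, is 34 mm wide; z up. A steel glide stands on the head at x = +72.5, y = 0. At the start only the head and 15 to 25 mm of the tail stick out of the rack.
- glide (a joint): How far the steel glide (30 mm disc on a nail) has been driven into the rail's head: at 0 m its top stands 14.5 mm above the wood, at 0.010 m it is fully home (4.5 mm dome). Stiff: about 12 N to move it.
- spare_rail: The same wooden rail without a glide, in the other pigeonhole; same frame. Must be left alone.
- rack: Fixed low wooden rack, 150 mm deep (x), 250 mm wide (y), 58 mm high, with two pigeonholes 50 mm wide, centred at y = +55 and -55 mm, open to its -x side (roughly towards world -y). Origin: centre of its underside. Their floor is 8 mm and their ceiling 50 mm above the bench.
- press: Fixed green portal press. Origin: on the bench under the ram axis. Bed top 20 mm high, x = -95 to +70, y = -95 to +95 mm. Posts (36 x 26 mm) at y = -78 and +78 mm carry a beam over x = -25 to +25 mm, 105 to 155 mm high; hub and rod above it reach 213 mm. The 28 mm round ram ends 78 mm above the bench. The low beam leaves no room for a gripper over the rail's head.
- press_seat (a point): Where the rail's origin belongs: fed in from the press's -x side, its x axis along the press's x axis, nose on the back stop; 72.5 mm to -x of the ram axis, on top of the bed. The back stop is a steel bar 70 mm wide, its face 22.5 mm beyond the ram axis, its top 38 mm above the bench. Axes as the press.
- ram (a joint): Ram travel, 0 m up to 0.025 m down; linked to the pedal under the bench (0.083 m per rad of pedal).
- pedal_base: Fixed steel base of the treadle pedal, 180 x 110 x 12 mm. Origin: centre of its underside. The hinge lies along its y axis at x = +75 mm, z = 30 mm; the pedal plate runs from there to -x and slopes up.
- pedal (a joint): Pedal angle: 0 rad up, 0.30 rad at its stop. A spring returns it. The plate is 155 mm long, 88 mm wide and slopes 0.36 rad when up. At the stop it takes about 10 to 20 N at the pad.
- pedal_pad (a point): Point on the pedal plate's top, 115 mm from the hinge on its centre line, the place to press; about 75 mm above the bench when up, 42 mm at the stop.
- jar: Glass jar, 68 mm across, 95 mm high, a bystander. Origin: centre of its underside.
- mallet: Upholsterer's hammer with a wooden handle, 240 mm long, lying, a bystander.
- spool: Dark wooden thread spool, 60 mm across, 87 mm high, standing, a bystander. Origin: centre of its underside.
Mind the look-alikes: they are no part of the job. What is shaped like the rail but orange or purple is not meant.

How it is judged:
By the outcome, as a careful person would: the job done as asked, in the order asked, and still so for the second after the job is handed in, with the robot touching nothing.
It also fails if it takes over 69 s, if anything falls off the work surface, if the arm or the gripper's body presses on something with over 40 N, if the wrist force passes 120 N, or if a joint passes its speed limit or range.

## Working session

There is one attempt and no reset: what is moved stays moved. The work goes in short steps, Python scripts to look and compute and a tool call to move; the robot and the scene stay as the last step left them, time stands still between calls to the robot, and variables do not carry over. Pictures are saved under pics/ and viewed, and the job is handed in when it is done.

Besides the shell and the picture viewer there is one more tool, called as name(argument=value, ...) on one line, values as JSON. jog_arm: Moves the arm, as the interface text tells. Its arguments: {"type":"object","properties":{"increments":{"type":"array"},"newtons":{"type":"number"}},"required":["increments"]}

```bash
ls; mkdir -p pics; python3 - <<'E'
from plant import ctrl
import cv2, numpy as np
print(ctrl.get_obs())
for n in ("side","top"):
    im=ctrl.snapshot(n); cv2.imwrite(f"pics/{n}0.png",im[:,:,::-1]); 
    print(n,ctrl.calibration(n))
E
```

```text
pics
{'clock': 0.0, 'joint_positions': array([ 1.01749543,  0.42669514,  0.07382636,  1.60659194, -0.03410063,
        1.11079082, -0.06713593]), 'qd': array([ 1.05815004e-03,  4.55339523e-04,  8.43367165e-04,  1.11272869e-05,
        2.50955878e-04,  1.87390722e-03, -2.17138331e-03]), 'effort': array([-9.08535167e-04, -9.35848475e+01,  3.66587877e+00, -4.54182279e+01,
       -4.89636802e-02,  2.03248230e-02,  1.44021219e-04]), 'eef_pos': array([ 265.01877304, -620.28746596,  170.00614382]), 'ee_rot': array([-1.50773591,  1.56956954,  2.03761256]), 'contact_force': array([-0.63148615,  0.08327158,  0.23874278]), 'wrist_torque': array([ 0.03355245, -0.04808166,  0.02825631]), 'gripper_width': 93.6137985848061}
side {'mtx': array([[383.31394251,   0.        , 255.25962419],
       [  0.        , 383.31394251, 190.73431773],
       [  0.        ,   0.        ,   1.        ]]), 'D': array([-0.03586665,  0.        ,  0.        ,  0.        ,  0.        ]), 'position': array([  47.60557335, 1167.62316979,  969.86127868]), 'rotation': array([ 0.90396912, -0.00448248, -2.71531909])}
top {'mtx': array([[376.89958753,   0.        , 257.56104044],
       [  0.        , 376.89958753, 200.23650693],
       [  0.        ,   0.        ,   1.        ]]), 'D': array([0.00961731, 0.        , 0.        , 0.        , 0.        ]), 'position': array([ 285.5883981 ,  109.60093874, 1501.96866714]), 'rotation': array([ 0.18092967,  0.01647986, -1.5553699 ])}
```

View pics/side0.png

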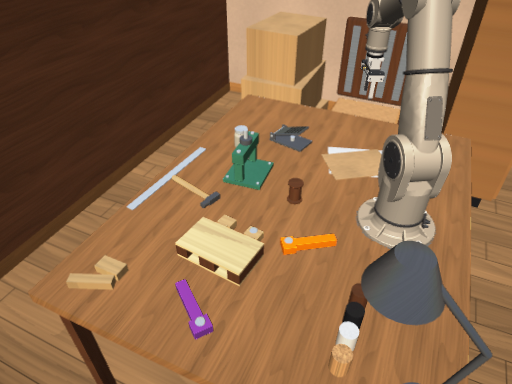

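View pics/top0.png

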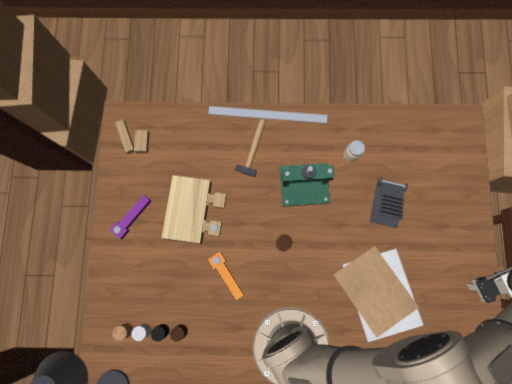

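```bash
cat > h.py <<'E'
from plant import ctrl
import cv2, numpy as np
from scipy.spatial.transform import Rotation as R
F=np.diag([1.,-1,-1])
def cam(n):
    c=ctrl.calibration(n); Rw=R.from_euler('xyz',c['rotation']).as_matrix()
    return c['mtx'],c['D'],np.array(c['position']),Rw
def proj(n,P):
    K,D,p,Rw=cam(n); M=F@Rw.T
    q,_=cv2.projectPoints(np.atleast_2d(np.array(P,float)),cv2.Rodrigues(M)[0],-M@p,K,D); return q[:,0]
def ray(n,uv):
    K,D,p,Rw=cam(n); u=cv2.undistortPoints(np.array([[uv]],float),K,D)[0,0]
    d=Rw@F@np.array([u[0],u[1],1]); return p,d/np.linalg.norm(d)
def atz(n,uv,z):
    p,d=ray(n,uv); return p+d*(z-p[2])/d[2]
def tri(us,ut):
    A=np.zeros((3,3));b=np.zeros(3);rs=[ray('side',us),ray('top',ut)]
    for p,d in rs:
        M=np.eye(3)-np.outer(d,d);A+=M;b+=M@p
    X=np.linalg.solve(A,b); e=[np.linalg.norm((np.eye(3)-np.outer(d,d))@(X-p)) for p,d in rs]
    return X,max(e)
def crop(im,u0,v0,u1,v1,s,name,step=10):
    c=cv2.resize(im[v0:v1,u0:u1,::-1],None,fx=s,fy=s,interpolation=cv2.INTER_CUBIC)
    for u in range(-(-u0//step)*step,u1,step):
        cv2.line(c,((u-u0)*s,0),((u-u0)*s,4),(0,0,255),1); cv2.putText(c,str(u),((u-u0)*s,14),0,.35,(0,0,255),1)
    for v in range(-(-v0//step)*step,v1,step):
        cv2.line(c,(0,(v-v0)*s),(4,(v-v0)*s),(0,0,255),1); cv2.putText(c,str(v),(6,(v-v0)*s),0,.35,(0,0,255),1)
    cv2.imwrite(name,c)
E
python3 - <<'E'
from h import *
t=cv2.imread('pics/top0.png')[:,:,::-1]; s=cv2.imread('pics/side0.png')[:,:,::-1]
crop(t,155,165,235,255,6,'pics/c1.png'); crop(s,165,200,285,285,6,'pics/c2.png')
crop(t,270,135,345,215,7,'pics/c3.png'); crop(s,215,115,320,195,7,'pics/c4.png')
crop(t,360,170,420,235,8,'pics/c5.png')
E
```

```text
(no output)
```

View pics/c1.png

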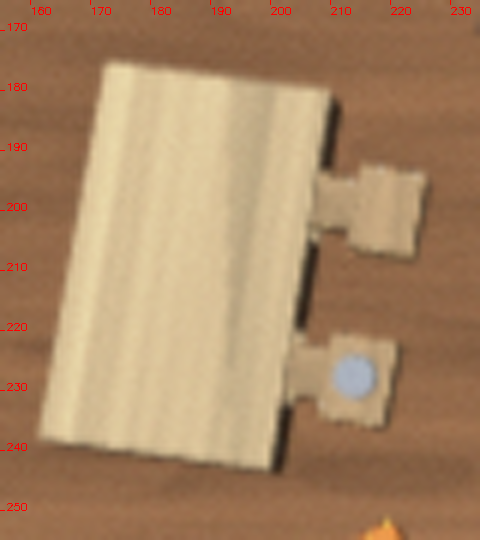

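View pics/c2.png

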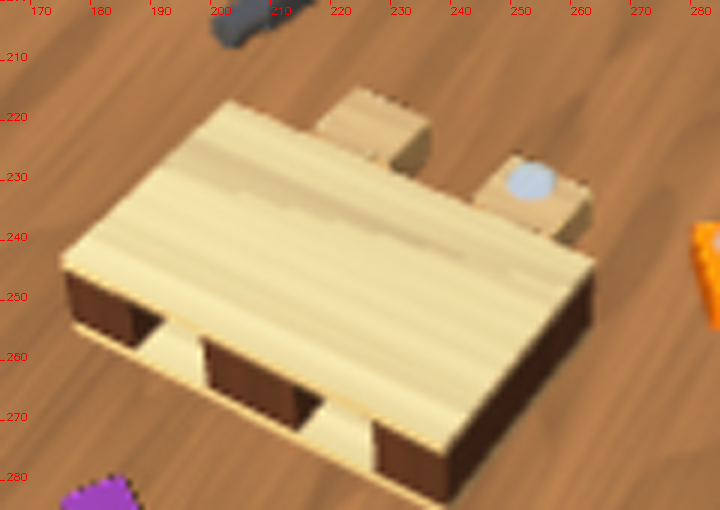

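View pics/c3.png

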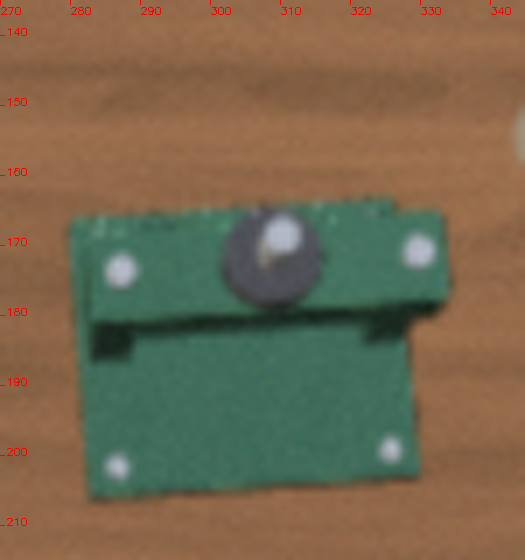

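View pics/c4.png

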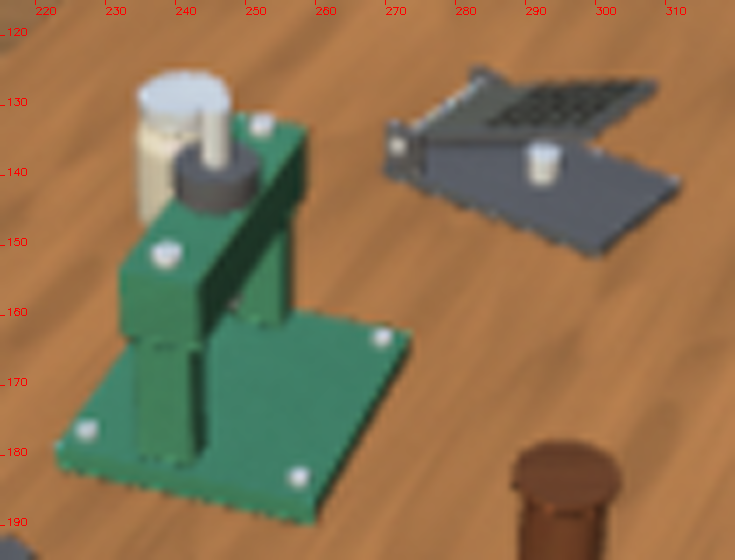

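View pics/c5.png

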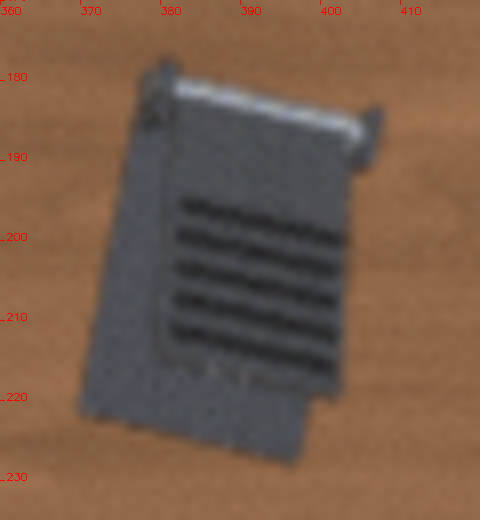

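```bash
python3 - <<'E'
from h import *
np.set_printoptions(precision=1,suppress=True)
print('glide',tri((252,230.5),(213.5,227.5)))
print('rack corners',tri((175.5,243.5),(172.5,176.5)),tri((262,243.5),(200,243.5)),tri((203,217),(209.5,181)))
print('rail nose corners',tri((263.5,232.3),(217.5,236.5)),tri((249,226),(220,222)))
print('spare nose', tri((236,222),(223,207.5)),tri((224.5,214.5),(225.5,194)))
print('screws near',tri((226.5,176.5),(286.5,202)),tri((258.5,183.3),(286.5,202)))
print('s1',tri((269.5,163.3),(325.7,199.5)), tri((258.0,183.5),(286.5,202)))
print('beam screws',tri((238.5,151.5),(287,174)),tri((252.5,133),(329.3,171)))
print('rod',tri((245,131),(310,169)))
print('spool',tri((294.5,184),(284.5,242)))
print('pedal base corners', tri((311,145.5),(397,228)),tri((299.5,152),(370,221.5)))
print('plate end', tri((308,127),(402,219.5)))
E
```

```text
glide (array([443.6, 307.3,  50.4]), np.float64(2.303176960747621))
rack corners (array([641.9, 475.7,  59.3]), np.float64(1.7259181837605135)) (array([382.7, 356.2,  58.7]), np.float64(4.383460798553646)) (array([624.9, 328.1,  61.3]), np.float64(1.6308745882526876))
rail nose corners (array([408.6, 291.2,  42.1]), np.float64(1.1883189000644028)) (array([466.2, 283.7,  42.3]), np.float64(2.17648667694242))
spare nose (array([523.8, 274.5,  31.7]), np.float64(0.5637562739148535)) (array([575.8, 265.1,  40.8]), np.float64(0.20809043303312702))
screws near (array([606.5,  50. ,  49.8]), np.float64(65.72643776035575)) (array([549. ,  22.8,  25.1]), np.float64(0.6698824115072664))
s1 (array([ 563.2, -132.4,   23.7]), np.float64(1.2902839452402235)) (array([550.2,  22.9,  23.6]), np.float64(0.2484244904110776))
beam screws (array([631.2,  29.6, 159.8]), np.float64(1.4165329521180063)) (array([ 643.1, -125.2,  160. ]), np.float64(0.3917651332369725))
rod (array([638.5, -48.2, 209.4]), np.float64(2.4109811030238073))
spool (array([389.6,  34. ,  79.3]), np.float64(2.4383189329287407))
pedal base corners (array([ 460.1, -422.8,  -20. ]), np.float64(3.109720654596669)) (array([ 482.3, -310. ,    1.3]), np.float64(3.1625459504379942))
plate end (array([ 480.2, -405.8,   86.5]), np.float64(2.8480350473248657))
```

```bash
cat >> h.py <<'E'
from scipy.optimize import least_squares
def fitpose(obs,x0,fixz=True,loss='soft_l1'):
    # obs: list (cam, uv, local xyz); x0: x,y,yaw(,z)
    def res(p):
        c,s=np.cos(p[2]),np.sin(p[2]); z0=p[3] if len(p)>3 else 0
        r=[]
        for n in('side','top'):
            o=[q for q in obs if q[0]==n]
            if not o: continue
            L=np.array([q[2] for q in o],float)
            W=np.c_[p[0]+c*L[:,0]-s*L[:,1],p[1]+s*L[:,0]+c*L[:,1],L[:,2]+z0]
            r.append((proj(n,W)-np.array([q[1] for q in o])))
        return np.concatenate(r).ravel()
    x0=np.array(x0,float)
    S=least_squares(res,x0,x_scale=[10,10,.1,10][:len(x0)],loss=loss)
    return S.x,res(S.x).reshape(-1,2)
E
python3 - <<'E'
from h import *
np.set_printoptions(precision=2,suppress=True)
# press
a=-95;b=70
o=[('top',(282.8,206.5),(-95,95,20)),('top',(330,203.3),(-95,-95,20)),('top',(280,166.5),(70,95,20)),
('top',(287,174),(0,78,157)),('top',(329.3,171),(0,-78,157)),
('side',(238.5,151.5),(0,78,157)),('side',(252.5,133),(0,-78,157)),('side',(274,162.5),(-95,-95,20)),('side',(258.8,187.5),(-95,95,20)),('side',(223,179),(70,95,20)),
('top',(310.2,169),(0,0,213)),('side',(245,130.5),(0,0,213))]
for x0 in([637,-48,.08],[637,-48,.08,0]):
  p,r=fitpose(o,x0); print('press',p); 
print(r)
o=[('top',(220.8,222.3),(95,28,30)),('top',(218.2,236.5),(95,-28,30)),('top',(210.3,220.5),(50,28,30)),('top',(208,234.8),(50,-28,30)),
('top',(213.5,227.5),(72.5,0,44.5)),('side',(252,230.5),(72.5,0,44.5)),('side',(263.3,232.3),(95,-28,30)),('side',(249.2,225.8),(95,28,30))]
o=[(n,uv,(l[0],-l[1] if abs(l[1])==28 else l[1],l[2])) for n,uv,l in o]
o2=[(n,uv,(l[0],-l[1],l[2])) for n,uv,l in o]
for oo in(o,o2):
 for x0 in([455,380,-1.6,8],):
  p,r=fitpose(oo,x0); print('rail',p); print(r)
o=[('top',(225.8,194),(95,28,30)),('top',(223,208),(95,-28,30)),('top',(214.7,192.5),(50,28,30)),('top',(212.7,206.3),(50,-28,30)),
('side',(236,221.8),(95,-28,30)),('side',(224.5,214.7),(95,28,30))]
p,r=fitpose(o,[560,380,-1.6,8]); print('spare',p); print(r)
o=[('top',(172.3,176.3),(75,-125,58)),('top',(209.5,180.5),(-75,-125,58)),('top',(161.5,238.2),(75,125,58)),('top',(200.3,243.5),(-75,125,58)),
('side',(175.3,243.3),(75,-125,58)),('side',(203,217),(-75,-125,58)),('side',(264,243.8),(-75,125,58)),('side',(239,275),(75,125,58))]
p,r=fitpose(o,[510,420,1.4,0]); print('rack',p); print(r)
E
```

```text
press [636.93 -48.78   0.08]
press [636.87 -48.7    0.08   0.21]
[[ 0.51  0.58]
 [ 0.26  0.48]
 [ 0.24  0.12]
 [ 1.13 -0.24]
 [-0.39 -0.14]
 [ 1.   -0.16]
 [-0.33 -0.65]
 [ 0.16 -0.5 ]
 [-0.53 -0.65]
 [-0.01 -0.1 ]
 [ 0.18  0.15]
 [-0.13 -0.49]]
rail [368.96 289.69   0.21  11.86]
[[  1.96  -1.32]
 [-17.63   4.54]
 [  0.26  -0.05]
 [ -0.43  -1.19]
 [-11.95 -12.66]
 [ 12.06  11.91]
 [  0.17   0.37]
 [  0.3    0.21]]
rail [449.89 377.9   -1.69   7.45]
[[ 1.45 -0.25]
 [ 0.44  0.07]
 [ 0.79  0.71]
 [ 0.07 -0.71]
 [ 0.48 -0.72]
 [-0.75 -0.42]
 [-0.72 -0.56]
 [ 0.11 -0.01]]
spare [563.73 362.49  -1.73   4.99]
[[ 0.92 -0.52]
 [-0.12  0.79]
 [ 0.06  0.11]
 [ 0.25 -0.17]
 [ 0.06 -0.23]
 [-0.62 -0.35]]
rack [511.94 415.59   1.46   0.74]
[[ 0.01  0.21]
 [ 0.04  0.2 ]
 [ 0.39  0.1 ]
 [ 0.52 -0.14]
 [ 0.08 -0.86]
 [ 0.32 -0.4 ]
 [-0.18  0.07]
 [-0.43 -0.2 ]]
```

```bash
cat >> h.py <<'E'
import json
def Rdown(yaw):
    # tool x down; tool y at heading yaw
    x=np.array([0,0,-1.]); y=np.array([np.cos(yaw),np.sin(yaw),0]); return np.c_[x,y,np.cross(x,y)]
def cur():
    o=ctrl.get_obs(); return np.array(o['eef_pos']),R.from_euler('xyz',o['ee_rot']).as_matrix()
def plan(P,Rt=None,frm=None):
    p,r=frm or cur()
    d=r.T@(np.array(P)-p)/10; w=np.zeros(3) if Rt is None else R.from_matrix(r.T@Rt).as_rotvec()
    print('shift cm',np.round(d,3),'rot',np.round(w,4),'rows',np.linalg.norm(d)/6.25,np.degrees(np.linalg.norm(w))/10.7); return d,w
def st():
    o=ctrl.get_obs(); p,r=cur()
    print('t',round(o['clock'],2),'tcp',np.round(p,1),'x',np.round(r[:,0],3),'yhead',round(np.arctan2(r[1,1],r[0,1]),4),'q',np.round(o['joint_positions'],2),'F',np.round(o['contact_force'],1),'w',round(o['gripper_width'],1))
E
python3 - <<'E'
from h import *
np.set_printoptions(precision=3,suppress=True)
st(); p,r=cur(); print(r)
print(R.from_euler('xyz',[-1.50773591,  1.56956954,  2.03761256]).as_matrix())
plan([600,0,330])
E
```

```text
t 0.1 tcp [ 265.  -620.3  170.1] x [-0.001  0.001 -1.   ] yhead -1.1671 q [ 1.02  0.43  0.07  1.61 -0.03  1.11 -0.07] F [-0.3 -0.1 -0.1] w 94.0
[[-0.001  0.393 -0.92 ]
 [ 0.001 -0.92  -0.393]
 [-1.    -0.001  0.   ]]
[[-0.001  0.393 -0.92 ]
 [ 0.001 -0.92  -0.393]
 [-1.    -0.001  0.   ]]
shift cm [-15.947 -43.902 -55.175] rot [0. 0. 0.] rows 11.566534809897172 0.0
```

jog_arm(increments=[-6,-2,-2,-0.1,0,0,9.4,-12,-4,-6,-0.2,0,0,9.4,-16,-8,-11,-0.3,0,0,9.4,-16,-12,-16,-0.4,0,0,9.4,-16,-16,-21,-0.5,0,0,9.4,-16,-20,-26,-0.6,0,0,9.4,-16,-24,-31,-0.7,0,0,9.4,-16,-28,-36,-0.8,0,0,9.4,-16,-32,-41,-0.9,0,0,9.4,-16,-36,-46,-1.0,0,0,9.4,-16,-40,-51,-1.047,0,0,9.4,-16,-43.9,-55.2,-1.047,0,0,9.4,-16,-43.9,-55.2,-1.047,0,0,9.4])

```text
clock: 1.72
eef_pos: [600.8, 3.6, 330.2]
ee_rot: [-2.411, 1.57, 2.185]
contact_force: [0.1, -0.5, 0.3]
gripper_width: 93.7
```

```bash
python3 - <<'E'
from h import *
st()
rx,ry,ryaw=450,378,-1.69
g=np.array([rx+72*np.cos(ryaw),ry+72*np.sin(ryaw)]); print(g)
plan([g[0],g[1],130],Rdown(ryaw+np.pi/2))
E
```

```text
t 1.73 tcp [600.8   3.6 330.2] x [-0.001  0.001 -1.   ] yhead -0.1166 q [ 0.28  0.24 -0.48  1.54  0.11  1.39 -0.33] F [ 0.1 -0.5  0.3] w 93.7
[441.43764701 306.51093712]
shift cm [ 20.065 -19.34  -28.217] rot [ 0.0026 -0.0009  0.0008] rows 6.345467624566212 0.015520804332756497
```

jog_arm(increments=[2,-4.8,-7,0,0,0,9.4,5,-9.6,-14,0,0,0,9.4,10,-14.4,-21,0,0,0,9.4,15,-18,-26.5,0,0,0,9.4,20,-19.3,-28.2,0,0,0,9.4,20,-19.3,-28.2,0,0,0,9.4,20,-19.3,-28.2,0,0,0,9.4,20,-19.3,-28.2,0,0,0,9.4,20,-19.3,-28.2,0,0,0,9.4])

```text
clock: 2.85
eef_pos: [443.2, 302.4, 131.3]
ee_rot: [1.652, 1.57, -0.039]
contact_force: [0.1, 0.4, 0.3]
gripper_width: 94.3
```

```bash
python3 - <<'E'
from h import *
st()
t=ctrl.snapshot('top'); s=ctrl.snapshot('side')
crop(t,150,165,270,275,6,'pics/d1.png'); crop(s,165,150,305,260,5,'pics/d2.png')
p,r=cur(); print(proj('top',[p]),proj('side',[p]))
E
```

```text
t 2.85 tcp [443.2 302.4 131.3] x [ 0. -0. -1.] yhead -0.1208 q [-0.15  0.31 -0.67  1.92  0.23  0.98 -1.05] F [0.1 0.4 0.3] w 94.3
[[211.79596608 224.4710169 ]] [[253.27948658 211.92363372]]
```

View pics/d1.png

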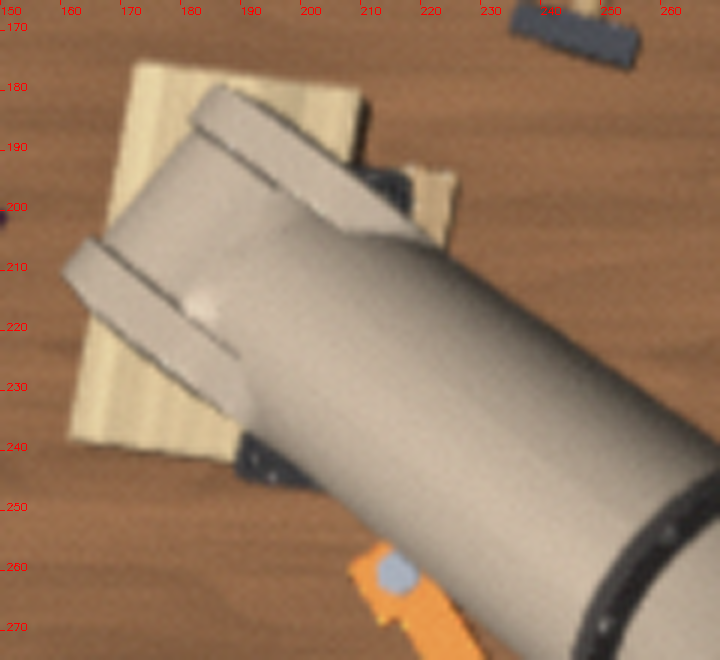

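View pics/d2.png

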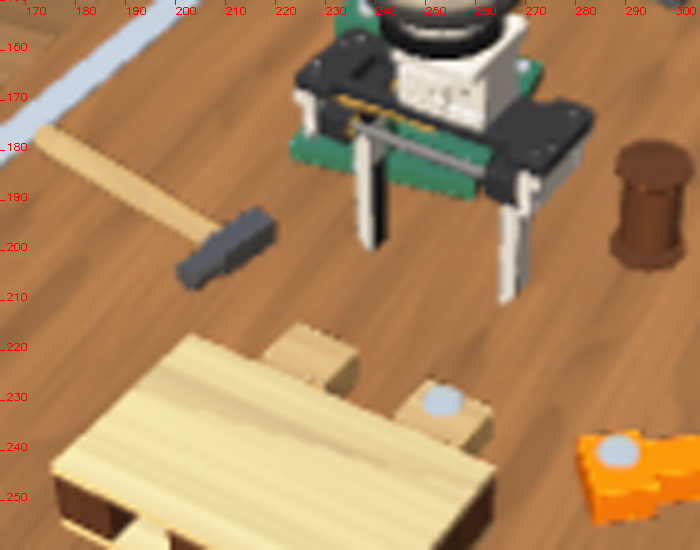

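```bash
python3 - <<'E'
from h import *
np.set_printoptions(precision=1,suppress=True)
p,r=cur()
for s in(-1,1):
  for off in(47,53,59):
    for dz in(0,13,26): print(s,off,dz,proj('side',[p+r[:,1]*s*off+[0,0,dz]])[0])
s=ctrl.snapshot('side'); crop(s,225,180,285,220,12,'pics/d3.png',5)
E
```

```text
-1 47 0 [265.6 217. ]
-1 47 13 [265.7 214. ]
-1 47 26 [265.7 210.9]
-1 53 0 [267.2 217.6]
-1 53 13 [267.3 214.6]
-1 53 26 [267.4 211.6]
-1 59 0 [268.8 218.3]
-1 59 13 [268.9 215.3]
-1 59 26 [269.  212.2]
1 47 0 [241.3 207. ]
1 47 13 [241.3 204.1]
1 47 26 [241.2 201.1]
1 53 0 [239.9 206.4]
1 53 13 [239.8 203.5]
1 53 26 [239.7 200.5]
1 59 0 [238.4 205.8]
1 59 13 [238.3 202.9]
1 59 26 [238.2 199.9]
```

View pics/d3.png

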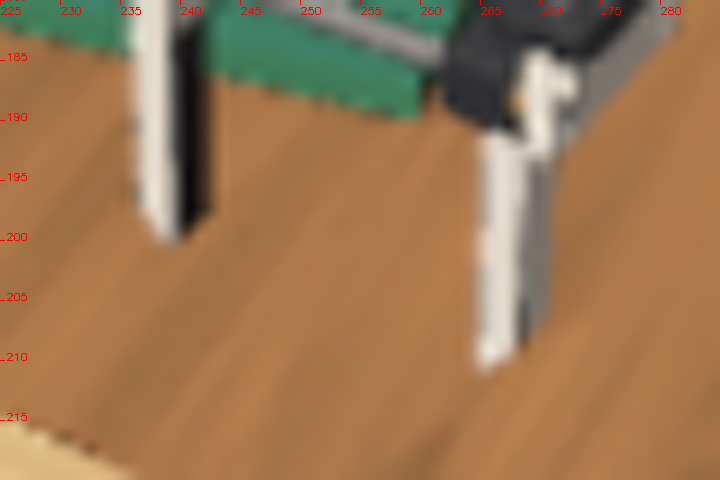

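```bash
python3 - <<'E'
from h import *
st(); plan([441.4,306.5,100],Rdown(-1.69+np.pi/2))
E
```

```text
t 3.0 tcp [443.6 302.2 131.6] x [ 0.001  0.    -1.   ] yhead -0.1218 q [-0.15  0.31 -0.67  1.92  0.23  0.98 -1.05] F [-0.2 -0.7  0.2] w 93.8
shift cm [ 3.156 -0.272 -0.397] rot [-0.0026 -0.0005 -0.0013] rows 0.5108562616852438 0.015841536712303435
```

jog_arm(increments=[3.2,-0.27,-0.4,0,0,0,7.6,3.2,-0.27,-0.4,0,0,0,7.6,3.2,-0.27,-0.4,0,0,0,7.6,3.2,-0.27,-0.4,0,0,0,7.6])

```text
clock: 3.5
eef_pos: [441.0, 307.4, 99.8]
ee_rot: [2.172, 1.569, 0.481]
contact_force: [0.5, -0.1, -0.4]
gripper_width: 76.1
```

```bash
python3 - <<'E'
from h import *
np.set_printoptions(precision=1,suppress=True)
st()
s=ctrl.snapshot('side'); crop(s,225,185,285,245,12,'pics/d4.png',5)
p,r=cur(); w=ctrl.get_obs()['gripper_width']/2
for s in(-1,1):
    for dz in(0,10,20): print(s,dz,proj('side',[p+r[:,1]*s*(w)+r[:,2]*8+[0,0,dz]])[0],proj('side',[p+r[:,1]*s*(w)-r[:,2]*8+[0,0,dz]])[0])
E
```

```text
t 3.5 tcp [441.  307.4  99.8] x [ 0.  0. -1.] yhead -0.1205 q [-0.2  0.3 -0.7  1.9  0.3  0.9 -1.1] F [ 0.5 -0.1 -0.4] w 76.1
-1 0 [264.4 222.9] [261.9 225.8]
-1 10 [264.4 220.7] [262.  223.6]
-1 20 [264.5 218.5] [262.  221.3]
1 0 [245.1 214.9] [242.5 217.6]
1 10 [245.1 212.7] [242.5 215.4]
1 20 [245.  210.5] [242.4 213.2]
```

View pics/d4.png

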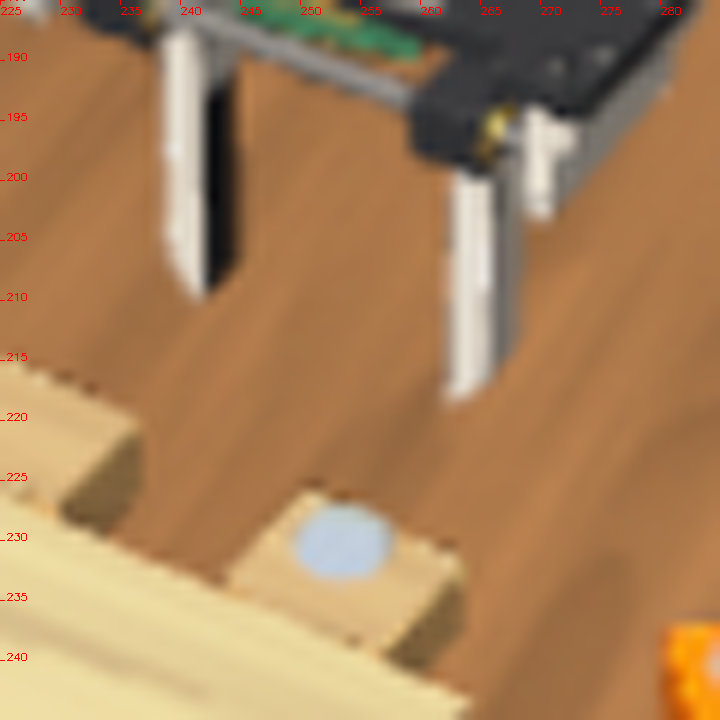

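jog_arm(increments=[0,0,0,0,0,0,0,0,0,0,0,0,0,0,0,0,0,0,0,0,0,0,0,0,0,0,0,0,0,0,0,0,0,0,0])

```text
clock: 4.18
eef_pos: [440.3, 307.3, 98.7]
ee_rot: [-1.865, 1.571, 2.728]
contact_force: [-0.7, 0.5, -0.3]
gripper_width: 29.4
```

```bash
python3 - <<'E'
from h import *
np.set_printoptions(precision=1,suppress=True)
st()
s=ctrl.snapshot('side'); crop(s,215,165,285,245,10,'pics/d5.png',5)
t=ctrl.snapshot('top'); crop(t,190,190,260,270,8,'pics/d5t.png',5)
p,r=cur(); 
for dz in(0,10,20,30): print(dz,proj('side',[p+r[:,2]*8+[0,0,dz]])[0],proj('side',[p-r[:,2]*8+[0,0,dz]])[0])
E
```

```text
t 4.17 tcp [440.3 307.3  98.7] x [-0.  0. -1.] yhead -0.12 q [-0.2  0.3 -0.7  1.9  0.3  0.9 -1.1] F [-0.7  0.5 -0.3] w 29.4
0 [254.8 219.1] [252.3 221.9]
10 [254.8 216.9] [252.3 219.7]
20 [254.8 214.7] [252.3 217.4]
30 [254.8 212.4] [252.3 215.2]
```

View pics/d5.png

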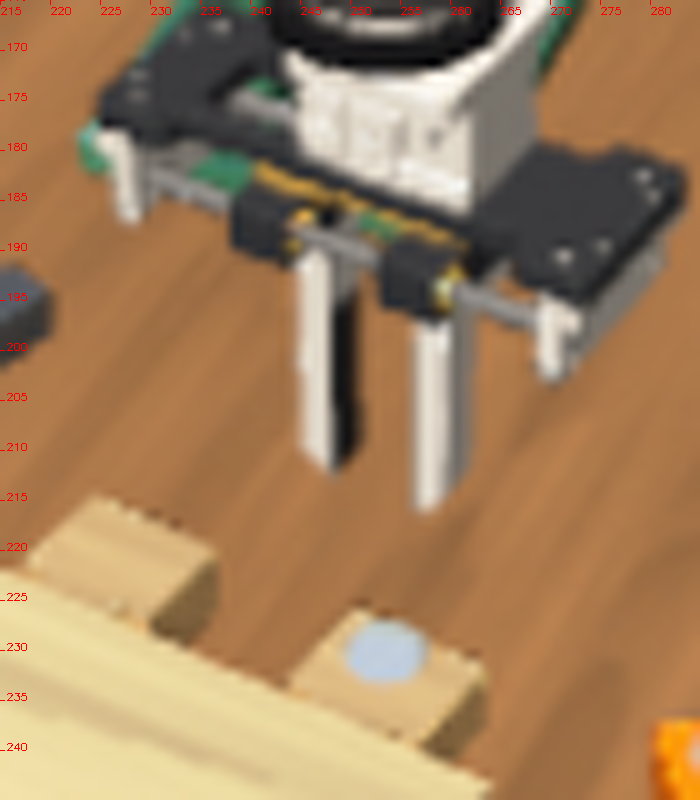

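View pics/d5t.png

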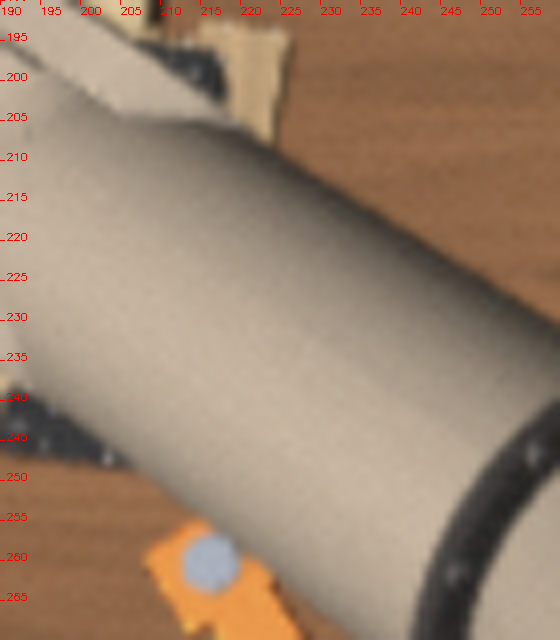

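```bash
python3 - <<'E'
from h import *
np.set_printoptions(precision=1,suppress=True)
p,r=cur(); print(r)
for h in(97,115,130):
  for a in(-1,1):
    for b in(-1,1):
      X=p+r[:,1]*88.5*a+r[:,2]*37.5*b+[0,0,h]
      print(h,a,b,proj('side',[X])[0],proj('top',[X])[0])
E
```

```text
[[-0.   1.  -0.1]
 [ 0.  -0.1 -1. ]
 [-1.  -0.  -0. ]]
97 -1 -1 [272.1 214.5] [193.  247.1]
97 -1 1 [283.7 201. ] [214.5 250. ]
97 1 -1 [224.1 195.2] [201.3 197.2]
97 1 1 [236.9 183.3] [222.3 200. ]
115 -1 -1 [272.2 210. ] [192.1 246.8]
115 -1 1 [284.  196.5] [213.8 249.8]
115 1 -1 [223.8 190.8] [200.5 196.2]
115 1 1 [236.8 178.9] [221.7 199. ]
130 -1 -1 [272.4 206.2] [191.2 246.5]
130 -1 1 [284.2 192.8] [213.2 249.5]
130 1 -1 [223.6 187.1] [199.8 195.4]
130 1 1 [236.7 175.3] [221.2 198.2]
```

```bash
python3 - <<'E'
from h import *
np.set_printoptions(precision=1,suppress=True)
s=cv2.imread('pics/side0.png')[:,:,::-1]; crop(s,345,40,405,110,10,'pics/e1.png',5)
Rs=R.from_euler('xyz',[-1.50773591,  1.56956954,  2.03761256]).as_matrix(); p=np.array([265.1,-620.5,170.3])
for a in(-47,47):
  for dz in (0,20,40): print(a,dz,proj('side',[p+Rs[:,1]*a+[0,0,dz]])[0],proj('top',[p+Rs[:,1]*a+[0,0,dz]])[0])
t=cv2.imread('pics/top0.png')[:,:,::-1]; crop(t,450,255,512,310,10,'pics/e2.png',5)
E
```

```text
-47 0 [368.4 105.7] [465.2 284.2]
-47 20 [369.2 101.8] [468.3 284.4]
-47 40 [370.   97.8] [471.6 284.7]
47 0 [364.4  97.3] [489.9 273.6]
47 20 [365.1  93.5] [493.4 273.7]
47 40 [365.8  89.6] [497.1 273.7]
```

View pics/e1.png

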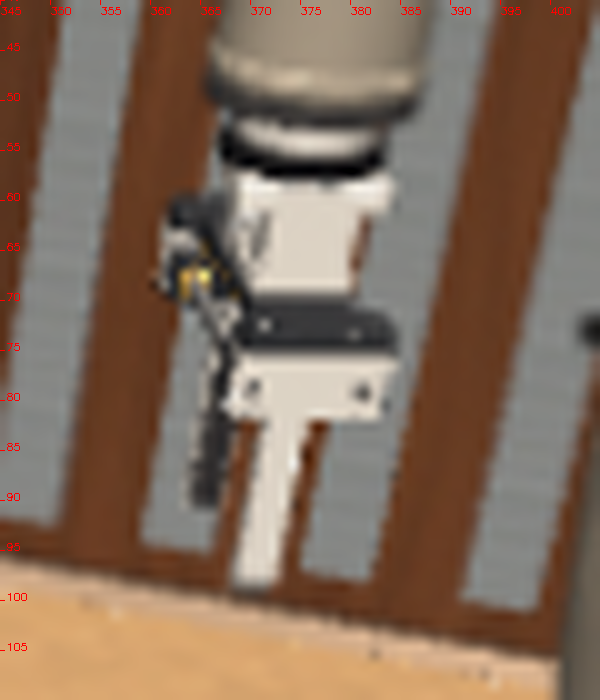

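View pics/e2.png

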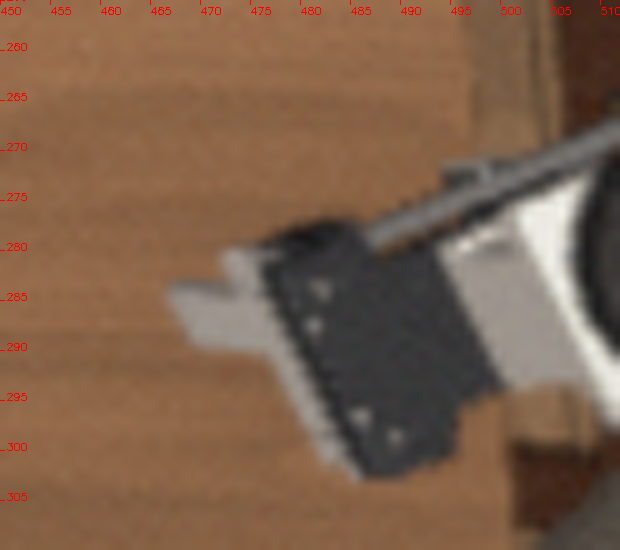

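```bash
python3 - <<'E'
from h import *
np.set_printoptions(precision=1,suppress=True)
Rs=R.from_euler('xyz',[-1.50773591,  1.56956954,  2.03761256]).as_matrix(); p=np.array([265.1,-620.5,170.3])
X,e=tri((369.3,98.5),(467.8,287)); print(X,e, Rs.T@(X-p))
for du in(-1,1): 
  X,e=tri((369.3,98.5+du),(467.8,287)); print(X,e,Rs.T@(X-p))
E
```

```text
[ 243.1 -561.4  214.2] 4.141558239772912 [-43.9 -63.   -3. ]
[ 243.4 -558.1  220.5] 4.278094012603083 [-50.1 -65.9  -4.6]
[ 242.7 -564.7  207.9] 4.003965769937524 [-37.5 -60.1  -1.3]
```

jog_arm(increments=[0,0,0,0,0,0,8,0,0,0,0,0,0,8,0,0,0,0,0,0,8,0,0,0,0,0,0,8,0,0,0,0,0,0,8,2,0,0,0,0,0,8,4,0,0,0,0,0,8,6,0,0,0,0,0,8,6,0,0,0,0,0,8])

```text
clock: 5.4
eef_pos: [439.0, 306.6, 36.6]
ee_rot: [-0.985, 1.567, -2.676]
contact_force: [-0.2, -0.3, 0.4]
gripper_width: 79.8
```

```bash
python3 - <<'E'
from h import *
np.set_printoptions(precision=1,suppress=True)
st()
s=ctrl.snapshot('side'); crop(s,215,185,285,255,10,'pics/d6.png',5)
E
```

```text
t 5.4 tcp [439.  306.6  36.6] x [-0. -0. -1.] yhead -0.1196 q [-0.2  0.4 -0.6  2.   0.3  0.8 -1.2] F [-0.2 -0.3  0.4] w 79.8
```

View pics/d6.png

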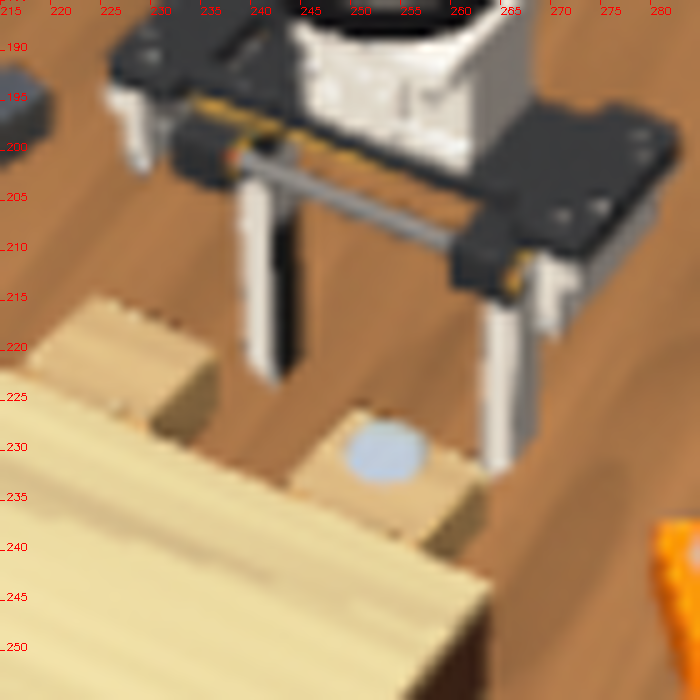

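jog_arm(increments=[1,0.2,0,0,0,0,8,2,0.2,0,0,0,0,8,2.8,0.2,0,0,0,0,8,2.8,0.2,0,0,0,0,8])

```text
clock: 5.95
eef_pos: [441.9, 306.8, 10.1]
ee_rot: [-1.013, 1.57, -2.703]
contact_force: [0.8, 0.2, 0.3]
gripper_width: 80.0
```

```bash
python3 - <<'E'
from h import *
np.set_printoptions(precision=1,suppress=True)
st()
s=ctrl.snapshot('side'); crop(s,215,185,285,255,10,'pics/d7.png',5)
E
```

```text
t 5.95 tcp [441.9 306.8  10.1] x [-0. -0. -1.] yhead -0.1199 q [-0.2  0.5 -0.6  2.   0.4  0.8 -1.2] F [0.8 0.2 0.3] w 80.0
```

View pics/d7.png

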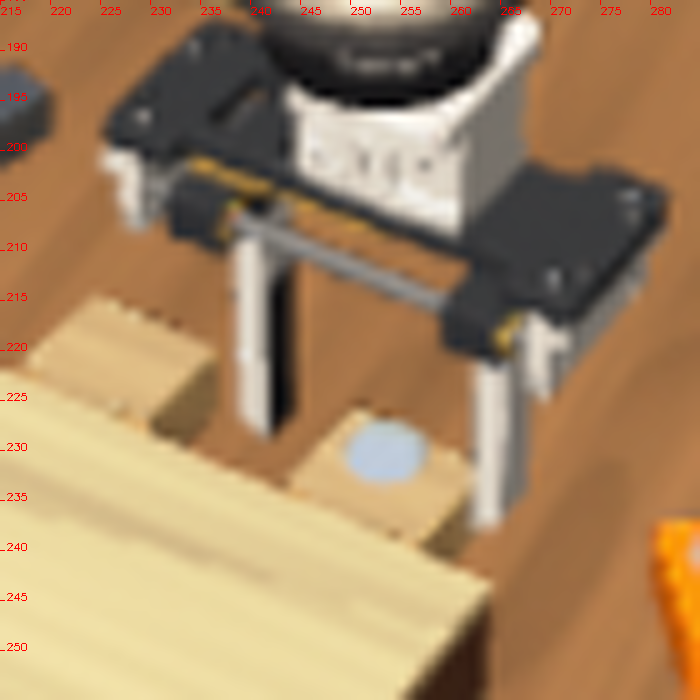

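jog_arm(increments=[0.5,0,0,0,0,0,8,0.8,0,0,0,0,0,8,0.8,0,0,0,0,0,8])

```text
clock: 6.38
eef_pos: [442.2, 307.0, 2.5]
ee_rot: [-1.121, 1.571, -2.812]
contact_force: [0.3, -0.1, -0.2]
gripper_width: 80.2
```

jog_arm(increments=[0.2,0,0,0,0,0,8,0.3,0,0,0,0,0,8])

```text
clock: 6.62
eef_pos: [442.3, 307.0, -0.4]
ee_rot: [3.106, 1.571, 1.415]
contact_force: [-0.7, -0.2, -0.4]
gripper_width: 79.8
```

jog_arm(increments=[0.2,0,0,0,0,0,8,0.3,0,0,0,0,0,8])

```text
clock: 6.88
eef_pos: [442.2, 307.0, -3.4]
ee_rot: [-1.454, 1.571, 3.138]
contact_force: [0.3, 0.5, 0.8]
gripper_width: 79.9
```

```bash
python3 - <<'E'
from h import *
st()
s=ctrl.snapshot('side'); crop(s,215,185,285,255,10,'pics/d8.png',5)
E
```

```text
t 6.88 tcp [442.2 307.   -3.4] x [-0.  0. -1.] yhead -0.12 q [-0.25  0.5  -0.58  2.02  0.4   0.74 -1.2 ] F [0.3 0.5 0.8] w 79.9
```

View pics/d8.png

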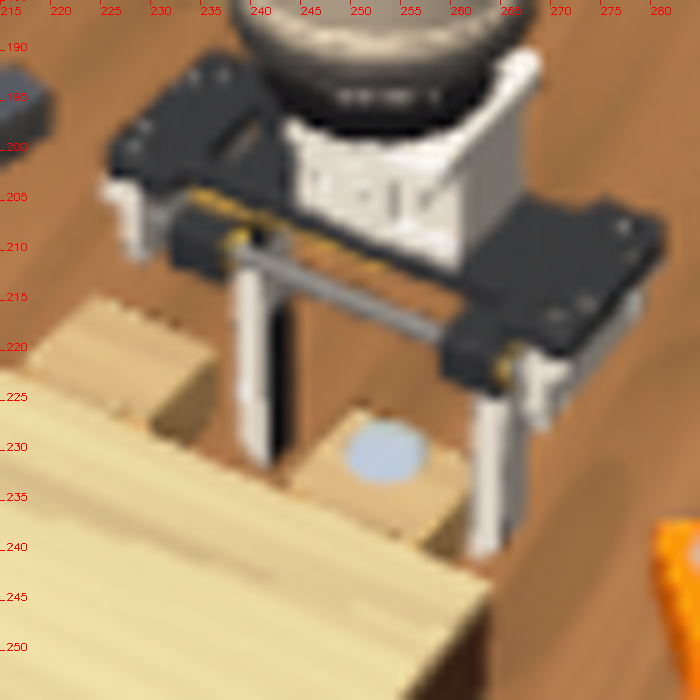

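jog_arm(increments=[0.5,0,0,0,0,0,8,1.0,0,0,0,0,0,8,1.5,0,0,0,0,0,8,1.7,0,0,0,0,0,8,1.7,0,0,0,0,0,8])

```text
clock: 7.55
eef_pos: [442.2, 307.0, -20.5]
ee_rot: [-1.31, 1.57, -3.0]
contact_force: [-0.4, 1.0, -0.1]
gripper_width: 79.9
```

```bash
python3 - <<'E'
from h import *
st()
s=ctrl.snapshot('side'); crop(s,215,185,285,255,10,'pics/d9.png',5)
E
```

```text
t 7.55 tcp [442.2 307.  -20.5] x [-0. -0. -1.] yhead -0.12 q [-0.27  0.52 -0.57  2.03  0.43  0.71 -1.22] F [-0.4  1.  -0.1] w 79.9
```

View pics/d9.png

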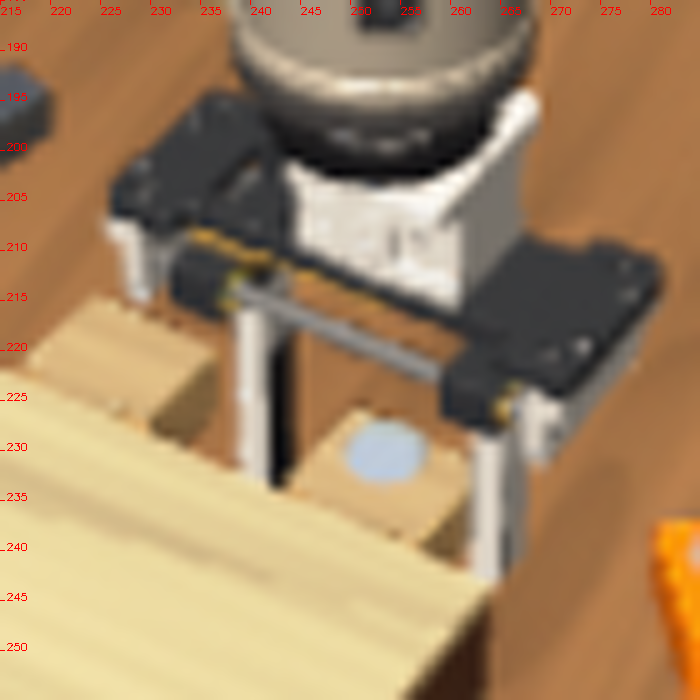

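jog_arm(increments=[0.3,0,0,0,0,0,8,0.5,0,0,0,0,0,8,0.5,0,0,0,0,0,5,0.5,0,0,0,0,0,5,0.5,0,0,0,0,0,5,0.5,0,0,0,0,0,5], newtons=30)

```text
clock: 8.35
eef_pos: [442.4, 307.0, -25.2]
ee_rot: [2.178, 1.571, 0.487]
contact_force: [0.3, 0.7, 0.1]
gripper_width: 56.0
```

```bash
python3 - <<'E'
from h import *
st()
s=ctrl.snapshot('side'); crop(s,215,185,285,255,10,'pics/d10.png',5)
p,r=cur(); 
c,sn=np.cos(-1.685),np.sin(-1.685); print(np.round(r.T@np.array([c,sn,0]),3))
E
```

```text
t 8.35 tcp [442.4 307.  -25.2] x [ 0.  0. -1.] yhead -0.12 q [-0.27  0.53 -0.56  2.03  0.43  0.7  -1.23] F [0.3 0.7 0.1] w 56.0
[-0.     0.006  1.   ]
```

View pics/d10.png

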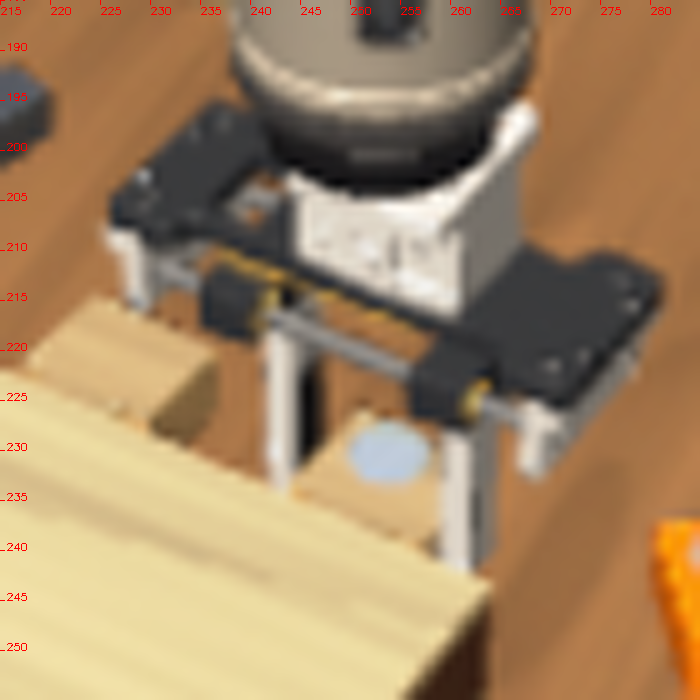

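jog_arm(increments=[-0.2,0,0,0,0,0,5,-0.3,0,0.5,0,0,0,5,-0.3,0,2,0,0,0,5,-0.3,0,4,0,0,0,5,-0.3,0,6,0,0,0,5,-0.3,0,8,0,0,0,5,-0.3,0,10,0,0,0,5,-0.3,0,12,0,0,0,5,-0.3,0,13.5,0,0,0,5,-0.3,0,13.5,0,0,0,5,-0.3,0,13.5,0,0,0,5], newtons=55)

```text
clock: 9.78
eef_pos: [426.4, 173.6, -22.2]
ee_rot: [2.726, 1.57, 1.035]
contact_force: [-0.4, 0.9, -2.0]
gripper_width: 55.8
```

```bash
python3 - <<'E'
from h import *
st()
s=ctrl.snapshot('side'); crop(s,185,165,305,260,6,'pics/f1.png',10)
t=ctrl.snapshot('top'); crop(t,150,165,290,275,5,'pics/f1t.png',10)
E
```

```text
t 9.78 tcp [426.4 173.6 -22.2] x [ 0.     0.001 -1.   ] yhead -0.1198 q [-0.03  0.43 -0.58  2.2   0.4   0.62 -1.02] F [-0.4  0.9 -2. ] w 55.8
```

View pics/f1.png

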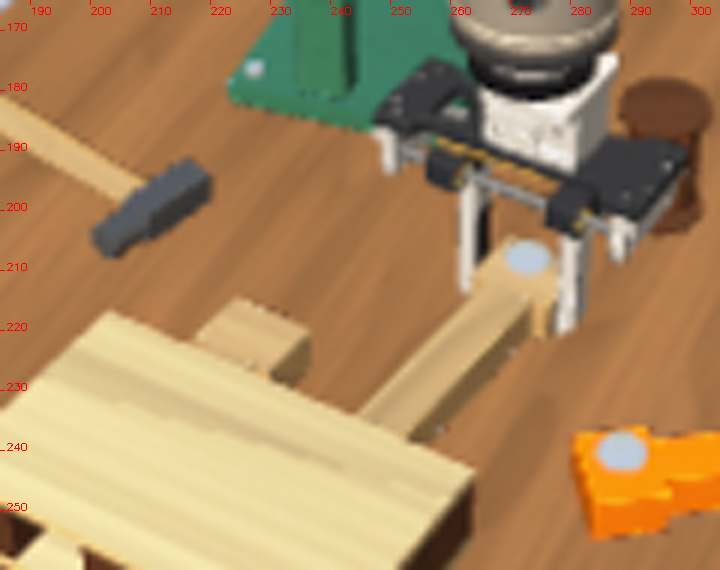

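View pics/f1t.png

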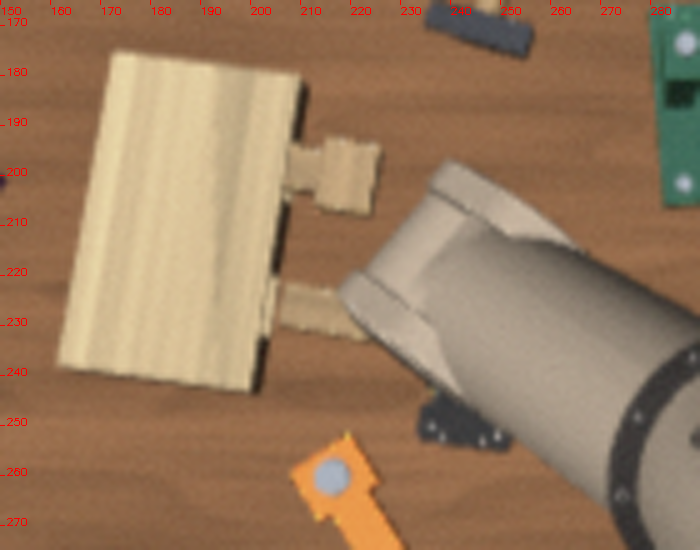

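jog_arm(increments=[-0.3,0,0.9,0,0,0,5,-0.8,0,1.8,0,0,0,5,-2,0.2,2.2,0,0,0,5,-3.5,1,2.2,-0.1,0,0,5,-5,2,2.2,-0.22,0,0,5,-5,3,2.1,-0.35,0,0,5,-5,4,2,-0.48,0,0,5,-5,5,1.9,-0.61,0,0,5,-5,6,1.8,-0.74,0,0,5,-5,7,1.7,-0.87,0,0,5,-5,8,1.6,-1.0,0,0,5,-5,9,1.5,-1.13,0,0,5,-5,10,1.4,-1.26,0,0,5,-5,11,1.3,-1.39,0,0,5,-5,12,1.2,-1.52,0,0,5,-5,12.7,1.2,-1.65,0,0,5,-5,12.7,1.2,-1.77,0,0,5,-5,12.7,1.2,-1.77,0,0,5,-5,12.7,1.2,-1.77,0,0,5])

```text
clock: 12.25
eef_pos: [550.9, 145.6, 28.2]
ee_rot: [-0.163, 1.57, -0.087]
contact_force: [0.2, -0.6, -1.5]
gripper_width: 55.9
```

```bash
python3 - <<'E'
from h import *
st()
s=ctrl.snapshot('side'); crop(s,185,135,315,240,6,'pics/f2.png',10)
t=ctrl.snapshot('top'); crop(t,190,165,310,275,5,'pics/f2t.png',10)
E
```

```text
t 12.25 tcp [550.9 145.6  28.2] x [ 0. -0. -1.] yhead 1.6467 q [ 0.36  0.62 -0.96  1.92  0.63  0.94  0.74] F [ 0.2 -0.6 -1.5] w 55.9
```

View pics/f2.png

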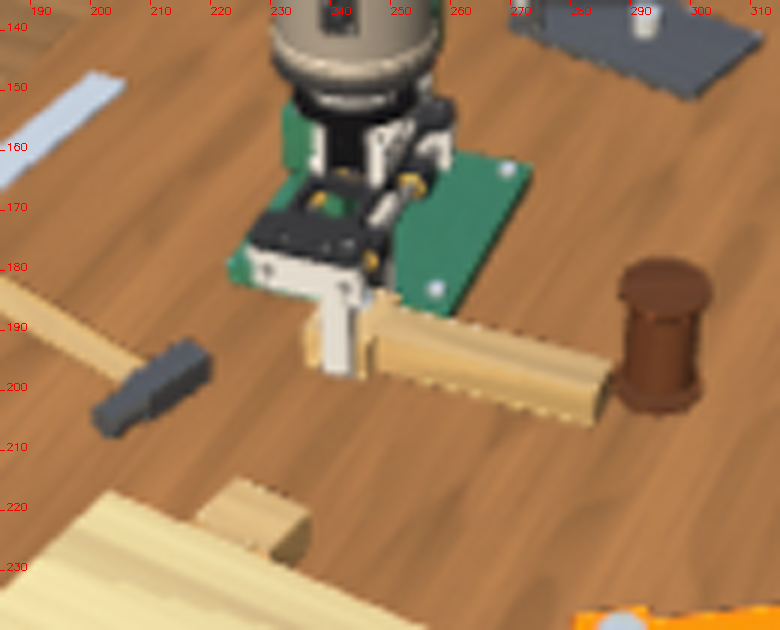

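View pics/f2t.png

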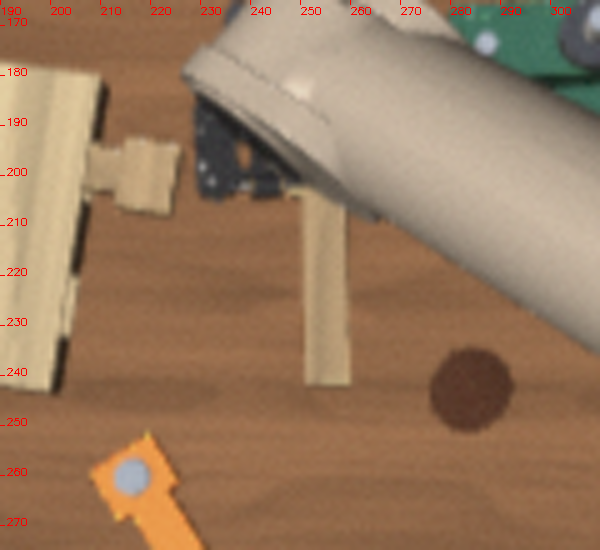

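jog_arm(increments=[2,0,0,0,0,0,5,4,0,0,0,0,0,5,5,0,0,0,0,0,5,5.5,0,0,0,0,0,5,5.8,0,0,0,0,0,5,5.9,0,0,0,0,0,5,5.9,0,0,0,0,0,5])

```text
clock: 13.22
eef_pos: [550.9, 145.9, -31.0]
ee_rot: [0.108, 1.57, 0.187]
contact_force: [0.1, -0.2, -1.3]
gripper_width: 55.6
```

jog_arm(increments=[0.1,0,0,0,0,0,5,0.2,0,0,0,0,0,5])

```text
clock: 13.48
eef_pos: [550.9, 145.8, -33.2]
ee_rot: [-0.03, 1.57, 0.049]
contact_force: [0.6, -0.1, -1.8]
gripper_width: 55.7
```

Release and rise.

jog_arm(increments=[0,0,0,0,0,0,7.6,0,0,0,0,0,0,7.6,0,0,0,0,0,0,7.6,-2,0,0,0,0,0,7.6,-5,0,0,0,0,0,7.6,-9,0,0,0,0,0,7.6,-9,0,-4,0,0,0,7.6,-9,0,-9,0,0,0,7.6,-9,0,-9.1,0,0,0,7.6,-9,0,-9.1,0,0,0,7.6])

```text
clock: 14.72
eef_pos: [461.0, 138.7, 57.8]
ee_rot: [-0.173, 1.569, -0.094]
contact_force: [-0.3, -0.1, -0.1]
gripper_width: 76.2
```

```bash
python3 - <<'E'
from h import *
st(); p,r=cur(); print(np.round(r[:,2],3))
s=ctrl.snapshot('side'); crop(s,205,135,315,240,7,'pics/f3.png',10)
t=ctrl.snapshot('top'); crop(t,220,165,310,265,6,'pics/f3t.png',10)
E
```

```text
t 14.72 tcp [461.  138.7  57.8] x [ 0.002 -0.    -1.   ] yhead 1.6496 q [ 0.47  0.46 -1.07  2.09  0.52  0.89  0.74] F [-0.3 -0.1 -0.1] w 76.2
[0.997 0.079 0.002]
```

View pics/f3.png

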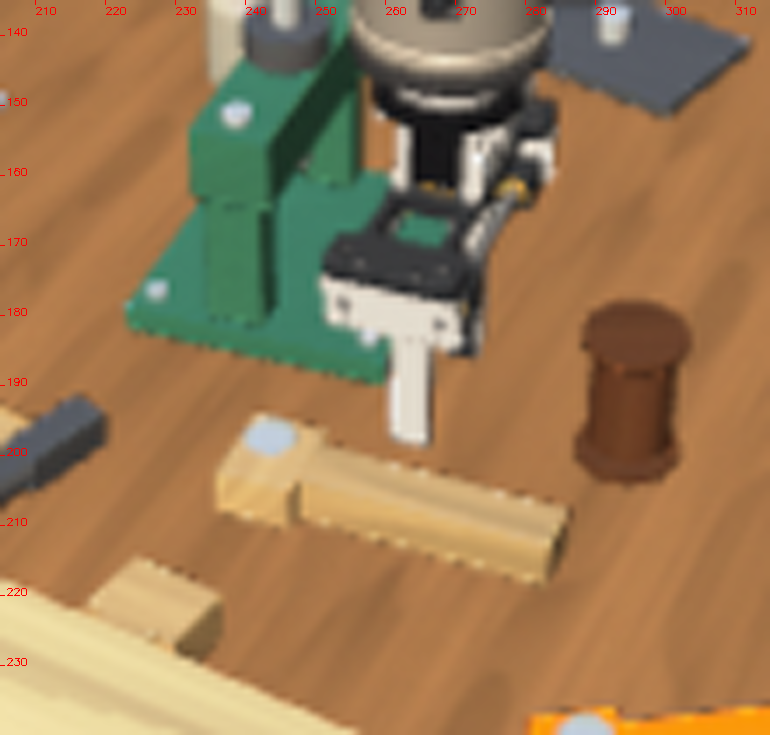

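View pics/f3t.png

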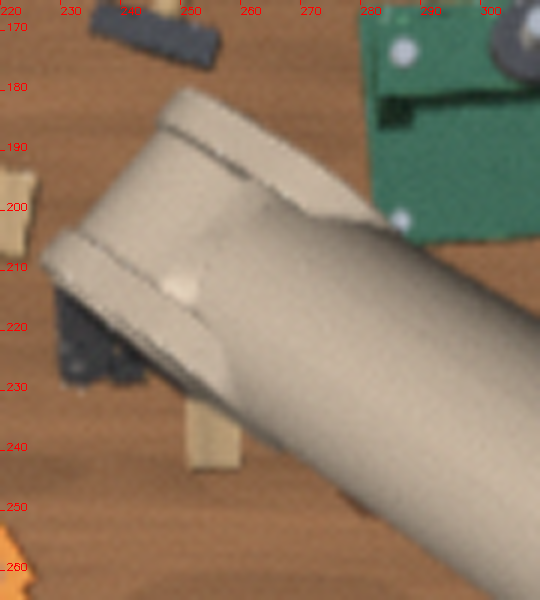

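```bash
python3 - <<'E'
from h import *
np.set_printoptions(precision=2,suppress=True)
o=[('side',(243.5,197.5),(72.5,0,44.5)),('side',(236,203),(95,28,30)),('side',(247,206),(50,28,30)),('side',(286,208),(-95,-17,30)),('side',(283.5,213.2),(-95,17,30)),('side',(282.5,218.6),(-95,17,0)),('side',(247.5,210.5),(50,28,0)),('side',(236.2,208),(95,28,0)),
('top',(251.1,242.6),(-95,17,30)),('top',(260.2,242.8),(-95,-17,30))]
for x0 in([480,140,.08],[480,140,.08,0]):
  p,r=fitpose(o,x0); print(p)
print(r)
q,_=cur(); print(q)
c,s=np.cos(p[2]),np.sin(p[2]); d=q[:2]-p[:2]; print('tcp in rail',c*d[0]+s*d[1],-s*d[0]+c*d[1])
E
```

```text
[481.58 144.77   0.03]
[481.32 145.43   0.03   0.92]
[[ 0.41 -0.86]
 [-0.4  -0.58]
 [-0.57 -0.62]
 [ 0.68 -0.09]
 [ 0.2   0.27]
 [ 0.8   0.88]
 [-1.    0.86]
 [-0.39  0.38]
 [ 0.35  0.2 ]
 [-0.01 -0.18]]
[461.13 138.97  57.29]
tcp in rail -20.398069766615706 -5.763527703016063
```

```bash
cat >> h.py <<'E'
from scipy.ndimage import map_coordinates
def edge(im,a,b,half=3,n=60,trim=.08,sign=0):
    """subpixel points on the strongest-gradient edge near segment a-b (u,v)"""
    a=np.array(a,float);b=np.array(b,float);d=(b-a)/np.linalg.norm(b-a);nn=np.array([-d[1],d[0]])
    g=im.astype(float); ts=np.linspace(trim,1-trim,n); s=np.arange(-half,half+.01,.25); pts=[]
    for t in ts:
        c=a+t*(b-a); P=c+s[:,None]*nn
        pr=np.stack([map_coordinates(g[:,:,k],[P[:,1],P[:,0]],order=1) for k in range(3)],1)
        G=np.diff(pr,axis=0); m=np.linalg.norm(G,axis=1)
        if sign: m=np.where(np.sign(G.sum(1))==sign,m,0)
        w=m**4; pts.append(c+nn*((s[:-1]+.125)*w).sum()/w.sum())
    pts=np.array(pts)
    l=cv2.fitLine(pts.astype(np.float32),cv2.DIST_HUBER,0,.01,.01).ravel()
    r=(pts-l[2:])@np.array([-l[1],l[0]]); ok=abs(r)<.7
    l=cv2.fitLine(pts[ok].astype(np.float32),cv2.DIST_HUBER,0,.01,.01).ravel()
    return l,ok.mean(),r[ok].std()
def fitlines(obs,x0,pts=()):
    """obs: (cam,line,localA,localB) ; pts: (cam,uv,local). residual = distance of projected A,B to the line"""
    def W(p,L):
        L=np.atleast_2d(np.array(L,float));c,s=np.cos(p[2]),np.sin(p[2]);z0=p[3] if len(p)>3 else 0
        return np.c_[p[0]+c*L[:,0]-s*L[:,1],p[1]+s*L[:,0]+c*L[:,1],L[:,2]+z0]
    def res(p):
        r=[]
        for n,l,A,B in obs:
            q=proj(n,W(p,[A,B])); r+=list((q-l[2:])@np.array([-l[1],l[0]]))
        for n,uv,A in pts: r+=list((proj(n,W(p,A))[0]-uv)*.5)
        return np.array(r)
    S=least_squares(res,np.array(x0,float),x_scale=[10,10,.1,10][:len(x0)],loss='soft_l1',f_scale=.5); return S.x,res(S.x)
E
python3 - <<'E'
from h import *
np.set_printoptions(precision=3,suppress=True)
s=ctrl.snapshot('side')[:,:,::-1]; t=ctrl.snapshot('top')[:,:,::-1]
cv2.imwrite('pics/s_a.png',s); cv2.imwrite('pics/t_a.png',t)
E=[('side',(253,199.5),(286,208),(50,-17,30),(-95,-17,30)),
('side',(249,211),(282,218.6),(50,17,0),(-95,17,0)),
('side',(249,206),(283,213.3),(50,17,30),(-95,17,30)),
('side',(286.3,208.5),(283.5,213.3),(-95,-17,30),(-95,17,30)),
('top',(251.1,235),(251.1,242.5),(-70,17,30),(-95,17,30)),
('top',(251.1,242.6),(260.2,242.8),(-95,17,30),(-95,-17,30))]
obs=[]
for n,a,b,A,B in E:
    l,k,sd=edge(s if n=='side' else t,a,b,2); print(n,l,k,sd)
    obs.append((n,l,A,B))
for x0 in([480,140,.08],[480,140,.08,0]):
  p,r=fitlines(obs,x0); print(p,r)
# press lines from initial images
s0=cv2.imread('pics/side0.png'); t0=cv2.imread('pics/top0.png')
E=[('top',(280.2,168),(282.8,206.5),(70,95,20),(-95,95,20),s0),
('top',(282.8,206.5),(329.5,203.5),(-95,95,20),(-95,-95,20)),
('side',(259.5,187.5),(273.5,163.5),(-95,95,20),(-95,-95,20)),
('side',(222.5,180),(258,187.5),(70,95,20),(-95,95,20)),
('top',(283.5,180.8),(324,178.5),(-25,95,105),(-25,-95,105)),
]
obs=[]
for e in E:
    n,a,b,A,B=e[:5]; l,k,sd=edge(s0 if n=='side' else t0,a,b,2.5); print(n,l,k,sd); obs.append((n,l,A,B))
P=[('top',(310.2,169),(0,0,213)),('side',(245,130.5),(0,0,213)),('top',(287,174),(0,78,157)),('top',(329.3,171),(0,-78,157)),
('side',(238.5,151.5),(0,78,157)),('side',(252.5,133),(0,-78,157))]
for x0 in([637,-48,.08],[637,-48,.08,0]):
  p,r=fitlines(obs[:4],x0,P); print(p,r)
E
```

```text
side [  0.966   0.26  271.286 203.431] 1.0 0.16965395875017097
side [  0.965   0.263 265.763 213.657] 1.0 0.1659531139656817
side [  0.985   0.171 264.758 209.54 ] 0.9833333333333333 0.22707864620800888
side [  0.424  -0.905 284.303 210.515] 1.0 0.06634343321701279
top [  0.017   1.    250.531 238.344] 1.0 0.08500939203932792
top [  1.      0.006 257.184 242.487] 1.0 0.013300556970081054
[483.549 144.035   0.023] [ 0.24   0.429  0.684  1.099 -3.079  0.672  0.598  0.161 -1.039 -0.961
 -0.256 -0.384]
[482.206 149.587   0.046   6.827] [ 0.08  -0.322  0.599  0.406 -3.239 -0.059  0.265  0.021  0.046 -0.019
  0.041 -0.287]
top [  0.073   0.997 280.898 189.328] 0.8 0.2523764795181038
top [  0.998  -0.062 306.124 204.594] 1.0 0.1606585977618574
side [  0.502  -0.865 266.658 175.958] 1.0 0.17013658690345343
side [  0.976   0.216 239.917 185.324] 1.0 0.16541895985843535
top [  0.998  -0.067 301.165 179.965] 0.95 0.2758436544357733
[636.317 -47.023   0.076] [ 0.122  0.103 -0.143 -0.151 -0.054 -0.008 -2.289 -2.098 -0.307 -0.162
  0.47   0.051 -0.235  0.009 -0.14   0.171  0.207  0.432  0.12   0.367]
[638.368 -47.912   0.075  -7.509] [-0.036 -0.031 -0.342 -0.321  0.199  0.249 -1.064 -0.821 -0.31  -0.163
  0.297  0.774 -0.175 -0.014 -0.197  0.169  0.039  1.123 -0.05   1.044]
```

jog_arm(increments=[2.5,0.4,0,0,0,0,7.6,5,0.4,0,0,0,0,7.6,7,0.4,0,0,0,0,7.6,8.2,0.4,0,0,0,0,7.6,8.6,0.4,0,0,0,0,7.6,8.6,0.4,0,0,0,0,7.6,8.6,0.4,0,0,0,0,2.5,8.6,0.4,0,0,0,0,2.5,8.6,0.4,0,0,0,0,2.5,8.6,0.4,0,0,0,0,2.5,8.6,0.4,0,0,0,0,2.5,8.6,0.4,0,0,0,0,2.5], newtons=45)

```text
clock: 16.42
eef_pos: [459.8, 142.6, -29.2]
ee_rot: [-0.511, 1.571, -0.432]
contact_force: [-0.6, -1.2, 1.9]
gripper_width: 33.8
```

```bash
python3 - <<'E'
from h import *
st()
E
```

```text
t 16.43 tcp [459.8 142.6 -29.2] x [ 0. -0. -1.] yhead 1.6499 q [ 0.33  0.58 -0.93  2.14  0.7   0.75  0.58] F [-0.6 -1.2  1.9] w 33.8
```

jog_arm(increments=[-3,0,0,0,0,0,2.5,-7,0,0,0,0,0,2.5,-11,-0.5,0,0,0,0,2.5,-12,-3,0,0,0,0,2.5,-12,-6,0.1,0,0,0,2.5,-12,-9,0.1,0,0,0,2.5,-12,-12,0.2,0,0,0,2.5,-12,-15,0.2,0,0,0,2.5,-12,-18,0.26,0,0,0,2.5,-12,-20.4,0.26,0,0,0,2.5,-12,-20.4,0.26,0,0,0,2.5,-10,-20.4,0.26,0,0,0,2.5,-7,-20.4,0.26,0,0,0,2.5,-5,-20.4,0.26,0,0,0,2.5,-5,-20.4,0.26,0,0,0,2.5,-5,-20.4,0.26,0,0,0,2.5])

```text
clock: 18.42
eef_pos: [478.8, -59.9, 21.4]
ee_rot: [0.269, 1.57, 0.349]
contact_force: [-0.3, 0.5, -0.9]
gripper_width: 33.5
```

```bash
python3 - <<'E'
from h import *
st()
s=ctrl.snapshot('side'); t=ctrl.snapshot('top')
cv2.imwrite('pics/s_b.png',s[:,:,::-1]); cv2.imwrite('pics/t_b.png',t[:,:,::-1])
crop(s,215,115,315,205,7,'pics/g1.png',5); crop(t,260,140,350,250,6,'pics/g1t.png',5)
E
```

```text
t 18.43 tcp [478.8 -59.9  21.4] x [ 0.001  0.    -1.   ] yhead 1.6507 q [ 0.82  0.5  -1.    2.11  0.58  0.83  1.11] F [-0.3  0.5 -0.9] w 33.5
```

View pics/g1.png

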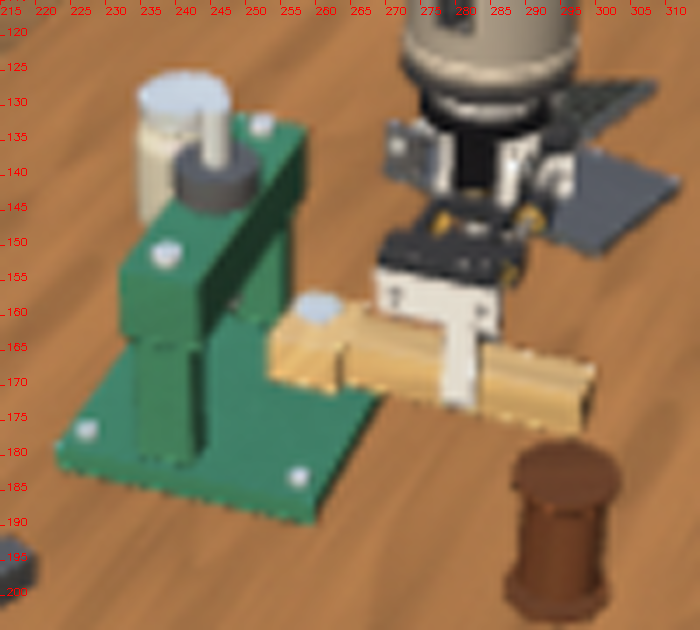

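View pics/g1t.png

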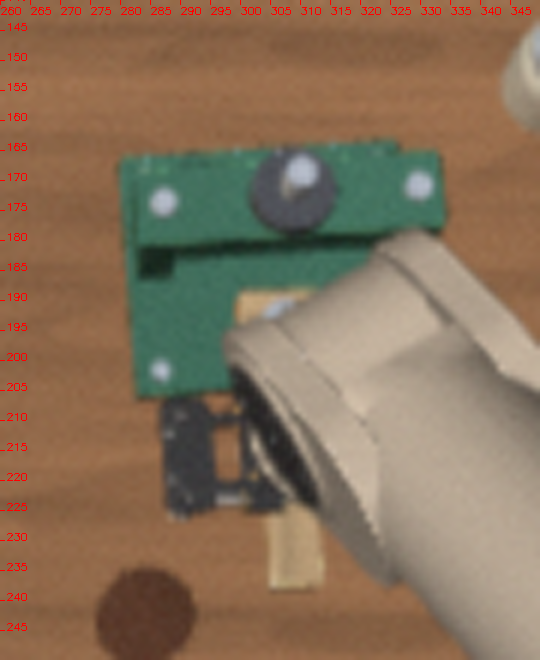

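```bash
cat > rf.py <<'E'
from h import *
np.set_printoptions(precision=3,suppress=True)
def run(s,t,E,P,inits):
    obs=[]
    for n,a,b,A,B in E:
        l,k,sd=edge(s if n=='side' else t,a,b,1.8); obs.append((n,l,A,B)); print(n,a,b,'ok',round(k,2),round(sd,2))
    for x0 in inits:
        p,r=fitlines(obs,x0,P); print(p,'res',np.round(r,2))
    return p,obs
E
python3 - <<'E'
from rf import *
s=cv2.imread('pics/s_b.png'); t=cv2.imread('pics/t_b.png')
E=[('side',(265,170.5),(277,173.2),(50,17,0),(-10,17,0)),
('side',(284.5,174.3),(296.5,177),(-35,17,0),(-95,17,0)),
('side',(286,164.8),(298.5,167.8),(-35,-17,30),(-95,-17,30)),
('side',(299,168),(297.3,172),(-95,-17,30),(-95,17,30)),
('top',(305,226),(305.3,237.5),(-55,17,30),(-95,17,30)),
('top',(312.8,227.5),(313.7,237),(-60,-17,30),(-95,-17,30)),
('top',(305.5,238.3),(313.8,237.2),(-95,17,30),(-95,-17,30)),
('top',(299.7,188.6),(311,188.4),(95,28,30),(95,-28,30))]
p,o=run(s,t,E,[('side',(259.3,158.6),(72.5,0,44.5)),('side',(253.3,165),(95,28,30)),('side',(253.3,169.5),(95,28,0))],([500,-58,.07,50],[500,-58,.07,50.5]))
for q in o: print(q[0],q[1])
E
```

```text
side (265, 170.5) (277, 173.2) ok 1.0 0.19
side (284.5, 174.3) (296.5, 177) ok 0.92 0.29
side (286, 164.8) (298.5, 167.8) ok 1.0 0.18
side (299, 168) (297.3, 172) ok 1.0 0.15
top (305, 226) (305.3, 237.5) ok 1.0 0.11
top (312.8, 227.5) (313.7, 237) ok 1.0 0.12
top (305.5, 238.3) (313.8, 237.2) ok 1.0 0.12
top (299.7, 188.6) (311, 188.4) ok 1.0 0.12
[500.32  -52.93    0.059  56.08 ] res [ 0.22  0.85  0.8  -0.44 -0.16 -0.16  0.58  0.41  0.53 -0.15 -0.29  0.04
 -0.23  0.28 -0.2  -0.5   0.52 -0.45 -0.26 -0.97 -0.27 -0.22]
[500.32  -52.93    0.059  56.08 ] res [ 0.22  0.85  0.8  -0.44 -0.16 -0.16  0.58  0.41  0.53 -0.15 -0.29  0.04
 -0.23  0.28 -0.2  -0.5   0.52 -0.45 -0.26 -0.97 -0.27 -0.22]
side [  0.985   0.175 271.608 171.062]
side [  0.954   0.301 290.142 175.566]
side [  0.978   0.211 292.486 165.315]
side [  0.425  -0.905 298.111 170.508]
top [  0.003   1.    304.505 232.324]
top [  0.106   0.994 313.249 232.032]
top [  0.995  -0.101 309.446 237.296]
top [  1.     -0.026 305.086 188.131]
```

```bash
cat > rel.py <<'E'
from rf import *
s0=cv2.imread('pics/side0.png'); t0=cv2.imread('pics/top0.png')
PE=[('top',(280.2,170),(282.8,206),(60,95,20),(-93,95,20)),
('top',(284,206.5),(328.5,203.5),(-95,95,20),(-95,-95,20)),
('top',(328,186),(329.5,202.5),(-40,-95,20),(-95,-95,20)),
('side',(260,187),(273.5,163.5),(-95,95,20),(-95,-95,20)),
('side',(225,178.3),(258,185.5),(70,95,20),(-95,95,20)),
('side',(224,181.5),(258,189.3),(70,95,0),(-95,95,0)),
]
PP=[('top',(310.2,169),(0,0,213)),('side',(245,130.5),(0,0,213)),('top',(287,174),(0,78,157)),('top',(329.3,171),(0,-78,157)),
('side',(238.5,151.5),(0,78,157)),('side',(252.5,133),(0,-78,157))]
def press(x0=[637,-48,.08]):
    for c in('top','side',''):
        print('press',c); run(s0,t0,[e for e in PE if c in e[0]],[e for e in PP if c in e[0]],[x0])
E
python3 - <<'E'
from rel import *
press()
s=cv2.imread('pics/s_b.png'); t=cv2.imread('pics/t_b.png')
z=50.6
E=[('side',(265,170.5),(277,173.2),(50,17,0+z),(-10,17,0+z)),
('side',(284.5,174.3),(296.5,177),(-35,17,0+z),(-95,17,0+z)),
('side',(286,164.8),(298.5,167.8),(-35,-17,30+z),(-95,-17,30+z)),
('side',(299,168),(297.3,172),(-95,-17,30+z),(-95,17,30+z)),
('top',(305,226),(305.3,237.5),(-55,17,30+z),(-95,17,30+z)),
('top',(312.8,227.5),(313.7,237),(-60,-17,30+z),(-95,-17,30+z)),
('top',(305.5,238.3),(313.8,237.2),(-95,17,30+z),(-95,-17,30+z)),
('top',(299.7,188.6),(311,188.4),(95,28,30+z),(95,-28,30+z)),
('top',(299.3,189.5),(299.3,193.5),(93,28,30+z),(75,28,30+z))]
PP2=[('side',(259.3,158.6),(72.5,0,44.5+z)),('side',(253.3,165),(95,28,30+z)),('side',(253.3,169.5),(95,28,0+z))]
for c in('top','side',''):
    print('rail',c); run(s,t,[e for e in E if c in e[0]],[e for e in PP2 if c in e[0]],[[500,-58,.07]])
E
```

```text
press top
top (280.2, 170) (282.8, 206) ok 0.85 0.26
top (284, 206.5) (328.5, 203.5) ok 1.0 0.13
top (328, 186) (329.5, 202.5) ok 1.0 0.12
[635.86  -47.746   0.074] res [ 0.02 -0.06 -0.11  0.03 -0.03 -0.13 -0.2  -0.1  -0.14  0.05 -0.04  0.25]
press side
side (260, 187) (273.5, 163.5) ok 1.0 0.17
side (225, 178.3) (258, 185.5) ok 0.72 0.37
side (224, 181.5) (258, 189.3) ok 1.0 0.16
[637.922 -53.838   0.079] res [-0.34 -0.2  -0.02 -0.26  0.41  0.51  0.66 -0.37  0.44 -0.03  0.25 -0.04]
press 
top (280.2, 170) (282.8, 206) ok 0.85 0.26
top (284, 206.5) (328.5, 203.5) ok 1.0 0.13
top (328, 186) (329.5, 202.5) ok 1.0 0.12
side (260, 187) (273.5, 163.5) ok 1.0 0.17
side (225, 178.3) (258, 185.5) ok 0.72 0.37
side (224, 181.5) (258, 189.3) ok 1.0 0.16
[636.456 -48.698   0.075] res [-0.22 -0.32 -0.23 -0.11 -0.28 -0.4  -0.21  0.11  0.72  0.62  1.15  1.4
 -0.07 -0.18  0.55 -0.05 -0.01 -0.02  0.09  0.17  0.28  0.32  0.2   0.28]
rail top
top (305, 226) (305.3, 237.5) ok 1.0 0.11
top (312.8, 227.5) (313.7, 237) ok 1.0 0.12
top (305.5, 238.3) (313.8, 237.2) ok 1.0 0.12
top (299.7, 188.6) (311, 188.
[... 334 characters left out ...]
.15
[504.225 -60.326   0.064] res [ 0.21  0.79  0.77 -0.5  -0.15 -0.19  0.17  0.02  0.42 -0.43 -0.32 -0.96
 -0.32 -0.23]
rail 
side (265, 170.5) (277, 173.2) ok 1.0 0.19
side (284.5, 174.3) (296.5, 177) ok 0.92 0.29
side (286, 164.8) (298.5, 167.8) ok 1.0 0.18
side (299, 168) (297.3, 172) ok 1.0 0.15
top (305, 226) (305.3, 237.5) ok 1.0 0.11
top (312.8, 227.5) (313.7, 237) ok 1.0 0.12
top (305.5, 238.3) (313.8, 237.2) ok 1.0 0.12
top (299.7, 188.6) (311, 188.4) ok 1.0 0.12
top (299.3, 189.5) (299.3, 193.5) ok 1.0 0.07
[501.453 -55.1     0.058] res [ 0.96  1.59  1.55  0.33  0.63  0.65  0.74  0.56  0.13 -0.54 -0.68 -0.34
 -0.37  0.15 -0.18 -0.46 -0.03  0.61  0.49 -0.06 -0.28 -0.59 -0.28  0.14]
```

jog_arm(increments=[1.2,-0.4,0,-0.015,0,0,2.5,2.2,-0.4,0,-0.015,0,0,2.5,2.7,-0.4,0,-0.015,0,0,2.5,2.7,-0.4,0,-0.015,0,0,2.5,2.7,-0.4,0,-0.015,0,0,2.5])

```text
clock: 19.15
eef_pos: [478.9, -64.4, -6.2]
ee_rot: [0.605, 1.571, 0.699]
contact_force: [0.4, -0.6, -1.5]
gripper_width: 33.7
```

```bash
python3 - <<'E'
from h import *
st()
s=ctrl.snapshot('side'); t=ctrl.snapshot('top')
cv2.imwrite('pics/s_c.png',s[:,:,::-1]); cv2.imwrite('pics/t_c.png',t[:,:,::-1])
crop(s,245,145,310,200,11,'pics/g2.png',5); crop(t,280,175,330,250,8,'pics/g2t.png',5)
E
```

```text
t 19.15 tcp [478.9 -64.4  -6.2] x [ 0.  0. -1.] yhead 1.6651 q [ 0.79  0.55 -0.96  2.13  0.64  0.79  1.08] F [ 0.4 -0.6 -1.5] w 33.7
```

View pics/g2.png

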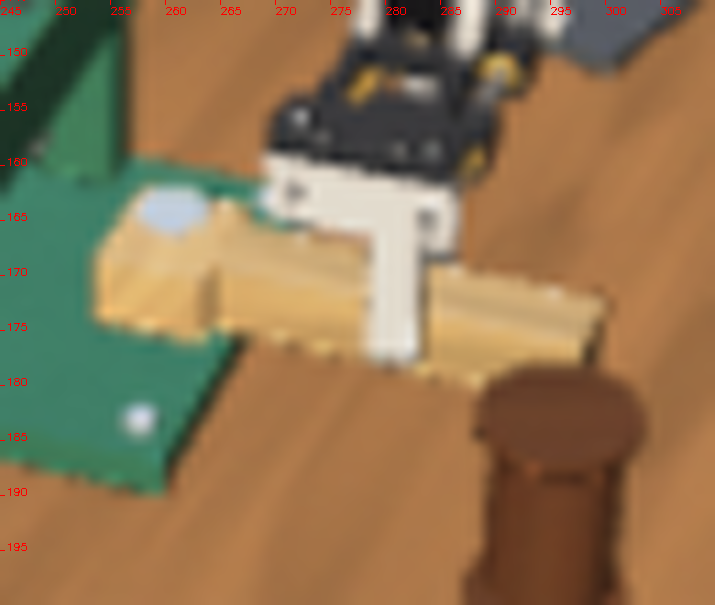

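View pics/g2t.png

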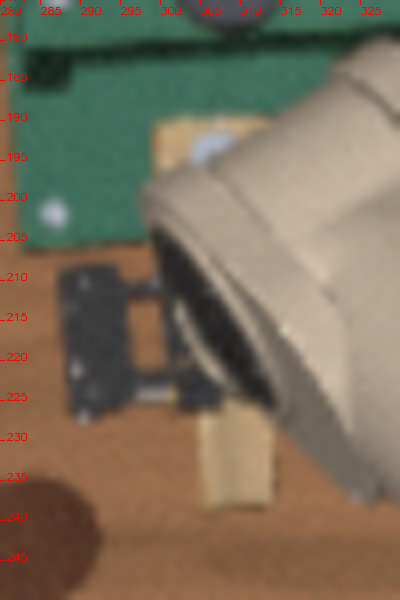

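```bash
python3 - <<'E'
from rel import *
s=cv2.imread('pics/s_c.png'); t=cv2.imread('pics/t_c.png')
z=23
E=[('side',(265,175.3),(276,178),(50,17,0+z),(-10,17,0+z)),
('side',(287,169.8),(298.5,172.2),(-35,-17,30+z),(-95,-17,30+z)),
('side',(299.3,172.5),(297.5,177),(-95,-17,30+z),(-95,17,30+z)),
('top',(304.3,229),(304.8,237.5),(-60,17,30+z),(-95,17,30+z)),
('top',(312.4,228.5),(312.8,237),(-60,-17,30+z),(-95,-17,30+z)),
('top',(305,238.2),(312.8,237.5),(-95,17,30+z),(-95,-17,30+z)),
('top',(299.7,190),(311,189.4),(95,28,30+z),(95,-28,30+z)),
('top',(299.1,190.5),(299.4,195),(93,28,30+z),(70,28,30+z))]
PP2=[('side',(259.8,163.8),(72.5,0,44.5+z)),('side',(253.2,170),(95,28,30+z)),('side',(253.3,174.3),(95,28,0+z)),('top',(305.6,193.6),(72.5,0,44.5+z))]
PR={'top':(635.86,-47.75,.074),'side':(637.9,-53.8,.079),'':(636.5,-48.7,.075)}
for c in('top','side',''):
    print('rail',c); p,_=run(s,t,[e for e in E if c in e[0]],[e for e in PP2 if c in e[0]],[[500,-58,.07]])
    q=PR[c]; d=p[:2]-q[:2]; C,S=np.cos(q[2]),np.sin(q[2]); print('fwd',C*d[0]+S*d[1],'lat',-S*d[0]+C*d[1],'dyaw',p[2]-q[2])
E
```

```text
rail top
top (304.3, 229) (304.8, 237.5) ok 1.0 0.14
top (312.4, 228.5) (312.8, 237) ok 1.0 0.01
top (305, 238.2) (312.8, 237.5) ok 1.0 0.08
top (299.7, 190) (311, 189.4) ok 1.0 0.11
top (299.1, 190.5) (299.4, 195) ok 1.0 0.11
[502.118 -56.868   0.067] res [-0.1   0.26 -0.38  0.35  0.3  -0.1  -0.02 -0.32 -0.27  0.24  0.47  0.21]
fwd -134.0500562670357 lat 0.7943529204355428 dyaw -0.007187006628793138
rail side
side (265, 175.3) (276, 178) ok 1.0 0.17
side (287, 169.8) (298.5, 172.2) ok 1.0 0.2
side (299.3, 172.5) (297.5, 177) ok 1.0 0.25
[504.611 -64.778   0.079] res [ 0.62  0.42 -0.03 -0.36  0.12 -0.01  0.26 -0.48 -0.11 -0.9  -0.16 -0.13]
fwd -133.74008886139626 lat -0.4248078956222141 dyaw -0.00033123316071852205
rail 
side (265, 175.3) (276, 178) ok 1.0 0.17
side (287, 169.8) (298.5, 172.2) ok 1.0 0.2
side (299.3, 172.5) (297.5, 177) ok 1.0 0.25
top (304.3, 229) (304.8, 237.5) ok 1.0 0.14
top (312.4, 228.5) (312.8, 237) ok 1.0 0.01
top (305, 238.2) (312.8, 237.5) ok 1.0 0.08
top (299.7, 190) (311, 189.4) ok 1.0 0.11
top (299.1, 190.5) (299.4, 195) ok 1.0 0.11
[502.623 -57.765   0.067] res [ 1.56  1.48  1.03  0.8   0.47  0.25 -0.35  0.01 -0.14  0.59  0.18 -0.22
 -0.13 -0.44 -0.05  0.46  0.18 -0.05 -0.23 -0.49 -0.28  0.28  0.59  0.15]
fwd -134.17969683276993 lat 0.9921558212447614 dyaw -0.007928474713245412
```

jog_arm(increments=[0,0,1,0,0,0,2.5,0,-0.02,2,0,0,0,2.5,0,-0.03,3,0,0,0,2.5,0,-0.04,4,0,0,0,2.5,0,-0.05,5,0,0,0,2.5,0,-0.05,5,0,0,0,2.5,0,-0.05,5,0,0,0,2.5])

```text
clock: 20.12
eef_pos: [528.3, -60.2, -6.4]
ee_rot: [2.85, 1.57, 2.945]
contact_force: [-0.2, -0.4, -0.8]
gripper_width: 33.8
```

```bash
python3 - <<'E'
from h import *
st()
s=ctrl.snapshot('side'); t=ctrl.snapshot('top')
cv2.imwrite('pics/s_d.png',s[:,:,::-1]); cv2.imwrite('pics/t_d.png',t[:,:,::-1])
crop(s,235,135,300,190,11,'pics/g3.png',5); crop(t,280,160,330,235,8,'pics/g3t.png',5)
E
```

```text
t 20.12 tcp [528.3 -60.2  -6.4] x [-0.  0. -1.] yhead 1.6652 q [ 0.73  0.61 -0.93  2.02  0.66  0.84  1.08] F [-0.2 -0.4 -0.8] w 33.8
```

View pics/g3.png

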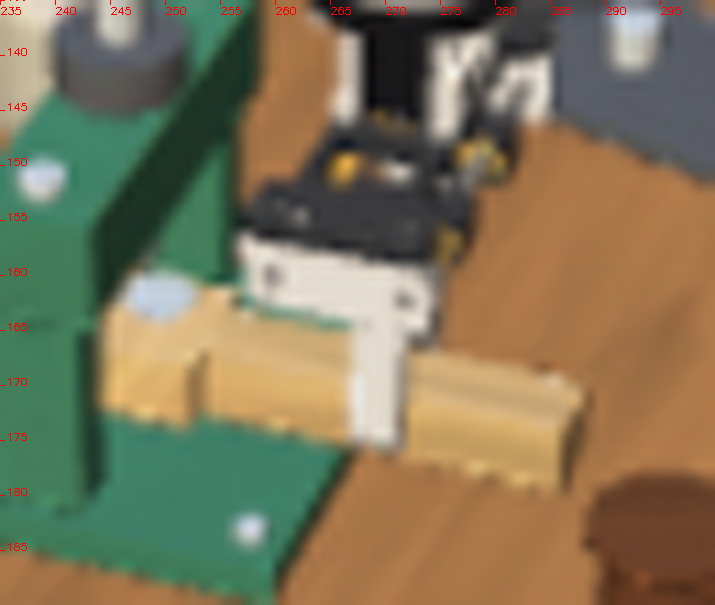

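View pics/g3t.png

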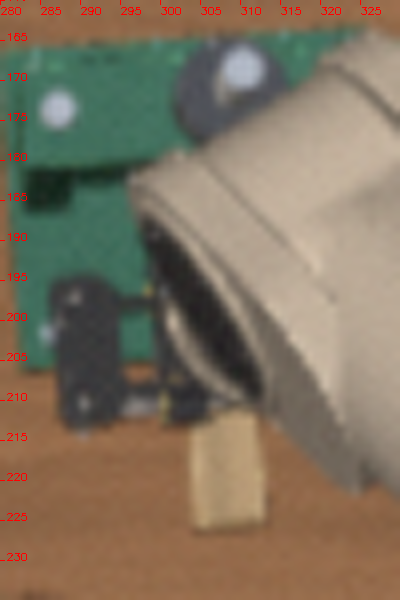

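```bash
python3 - <<'E'
from rel import *
s=cv2.imread('pics/s_d.png'); t=cv2.imread('pics/t_d.png')
z=23
E=[('side',(254,173),(266,175.8),(45,17,0+z),(-10,17,0+z)),
('side',(273,177),(285,179.8),(-35,17,0+z),(-95,17,0+z)),
('side',(274,167),(286,170),(-35,-17,30+z),(-95,-17,30+z)),
('side',(287.5,171.5),(286,179),(-95,-17,30+z),(-95,-17,0+z)),
('top',(303,213),(303,225),(-50,17,30+z),(-95,17,30+z)),
('top',(311.2,212),(311.8,224.5),(-50,-17,30+z),(-95,-17,30+z)),
('top',(303.2,226),(311.8,225.2),(-95,17,30+z),(-95,-17,30+z))]
E=[e for e in E if e[1]!=(287.5,171.5)]
PP2=[('side',(249.3,162),(72.5,0,44.5+z)),('side',(286.7,171),(-95,-17,30+z)),('side',(285.6,179.8),(-95,17,0+z))]
PR={'top':(635.86,-47.75,.074),'side':(637.9,-53.8,.079),'':(636.5,-48.7,.075)}
for c in('top','side',''):
    print('rail',c); p,_=run(s,t,[e for e in E if c in e[0]],[e for e in PP2 if c in e[0]],[[550,-58,.07]])
    q=PR[c]; d=p[:2]-q[:2]; C,S=np.cos(q[2]),np.sin(q[2]); print('fwd',C*d[0]+S*d[1],'lat',-S*d[0]+C*d[1],'dyaw',p[2]-q[2])
E
```

```text
rail top
top (303, 213) (303, 225) ok 1.0 0.05
top (311.2, 212) (311.8, 224.5) ok 1.0 0.2
top (303.2, 226) (311.8, 225.2) ok 1.0 0.08
[550.73  -51.323   0.091] res [ 0.54 -0.52 -0.14  0.13 -0.39  0.39]
fwd -85.16106679173105 lat 2.730889965120645 dyaw 0.01676916822147155
rail side
side (254, 173) (266, 175.8) ok 1.0 0.12
side (273, 177) (285, 179.8) ok 1.0 0.18
side (274, 167) (286, 170) ok 1.0 0.16
[554.985 -61.691   0.061] res [ 0.18  0.04  0.42  0.27 -0.19 -0.11 -0.02 -0.88  0.71 -0.91 -0.15 -0.16]
fwd -83.27916446136835 lat -1.3228902980423713 dyaw -0.018325306303148617
rail 
side (254, 173) (266, 175.8) ok 1.0 0.12
side (273, 177) (285, 179.8) ok 1.0 0.18
side (274, 167) (286, 170) ok 1.0 0.16
top (303, 213) (303, 225) ok 1.0 0.05
top (311.2, 212) (311.8, 224.5) ok 1.0 0.2
top (303.2, 226) (311.8, 225.2) ok 1.0 0.08
[552.422 -58.279   0.024] res [ 0.45  0.61  1.12  1.3   0.48  0.89 -0.38 -0.67 -1.1  -0.05 -0.99  0.37
  0.2  -0.76  0.8  -0.39 -0.21  0.35]
fwd -84.55925294803812 lat -3.252623640464095 dyaw -0.0509847730363196
```

jog_arm(increments=[0,-0.03,0.4,0,0,0,2.5,0.1,-0.05,0.8,0,0,0,2.5,0.2,-0.06,0.9,0,0,0,2.5,0.2,-0.06,0.9,0,0,0,2.5])

```text
clock: 20.72
eef_pos: [537.6, -60.0, -8.5]
ee_rot: [2.323, 1.571, 2.418]
contact_force: [-0.2, -0.3, -2.1]
gripper_width: 33.9
```

jog_arm(increments=[0.05,0,0.1,0,0,0,2.5,0.05,0,0.2,0,0,0,2.5,0.05,0,0.2,0,0,0,2.5])

```text
clock: 21.1
eef_pos: [539.7, -59.8, -8.8]
ee_rot: [0.803, 1.571, 0.897]
contact_force: [-0.2, 0.3, -1.9]
gripper_width: 34.0
```

jog_arm(increments=[0,0,0.1,0,0,0,2.5,0,0,0.2,0,0,0,2.5,0,0,0.2,0,0,0,2.5])

```text
clock: 21.48
eef_pos: [541.7, -59.6, -8.8]
ee_rot: [0.8, 1.571, 0.894]
contact_force: [0.8, -0.1, -2.0]
gripper_width: 33.8
```

jog_arm(increments=[0.03,0,0.1,0,0,0,2.5,0.03,0,0.15,0,0,0,2.5])

```text
clock: 21.72
eef_pos: [543.1, -59.5, -9.1]
ee_rot: [1.881, 1.571, 1.976]
contact_force: [-0.3, 0.2, -1.3]
gripper_width: 33.9
```

jog_arm(increments=[0,0,0.1,0,0,0,2.5,0,0,0.15,0,0,0,2.5])

```text
clock: 21.98
eef_pos: [543.4, -59.6, -9.2]
ee_rot: [-2.909, 1.569, -2.815]
contact_force: [-10.9, -0.9, 8.7]
gripper_width: 33.9
```

jog_arm(increments=[0,0,-0.07,0,0,0,2.5,0,0,-0.07,0,0,0,2.5])

```text
clock: 22.22
eef_pos: [543.4, -59.5, -9.2]
ee_rot: [-2.988, 1.57, -2.894]
contact_force: [-4.6, -0.5, 0.7]
gripper_width: 34.1
```

jog_arm(increments=[0,0,0,0,0,0,4.5,0,0,0,0,0,0,6,0,0,0,0,0,0,6,0,0,0,0,0,0,6])

```text
clock: 22.72
eef_pos: [544.0, -59.4, -9.1]
ee_rot: [0.694, 1.571, 0.788]
contact_force: [-0.1, 0.3, -0.1]
gripper_width: 60.2
```

```bash
python3 - <<'E'
from h import *
st()
s=ctrl.snapshot('side'); t=ctrl.snapshot('top')
cv2.imwrite('pics/s_e.png',s[:,:,::-1]); cv2.imwrite('pics/t_e.png',t[:,:,::-1])
crop(s,225,125,300,190,10,'pics/g4.png',5); crop(t,280,160,330,235,8,'pics/g4t.png',5)
E
```

```text
t 22.73 tcp [544.  -59.4  -9.1] x [ 0.  0. -1.] yhead 1.665 q [ 0.71  0.63 -0.92  1.99  0.67  0.85  1.08] F [-0.1  0.3 -0.1] w 60.2
```

View pics/g4.png

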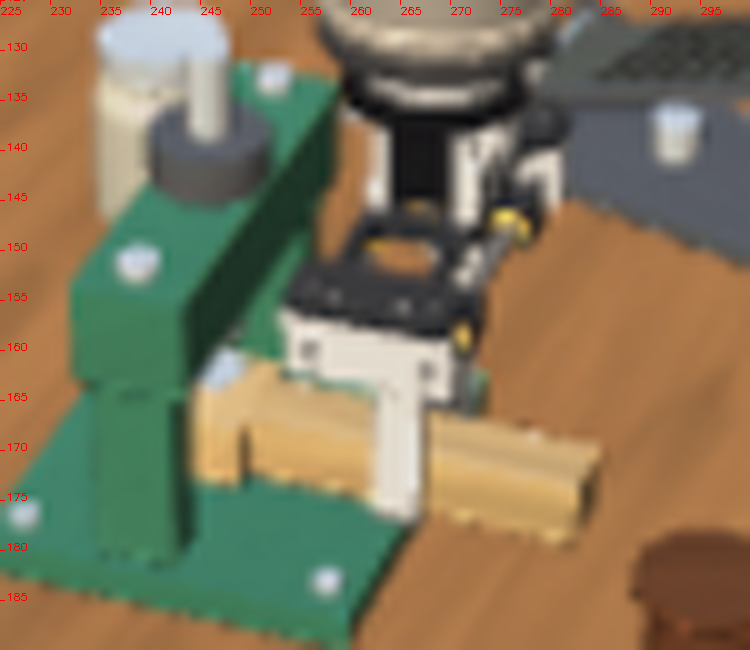

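View pics/g4t.png

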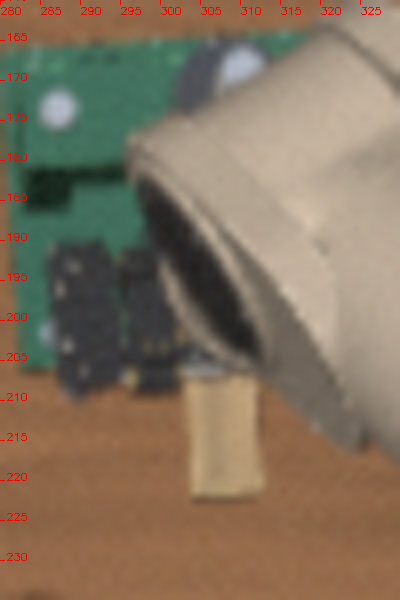

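jog_arm(increments=[-4,0,0,0,0,0,6,-9,0,-1,0,0,0,6,-14,0,-3,0,0,0,5,-20,-2,-5,0,0,0,4,-24,-7,-6,0,0,0,3,-24,-13,-6.8,0,0,0,2,-24,-19,-6.8,0,0,0,0,-24,-25,-6.8,0,0,0,0,-24,-29.5,-6.8,0,0,0,0,-24,-29.5,-6.8,0,0,0,0,-24,-29.5,-6.8,0,0,0,0], newtons=30)

```text
clock: 24.2
eef_pos: [504.0, -358.7, 230.8]
ee_rot: [1.495, 1.57, 1.59]
contact_force: [-0.1, 0.6, -0.3]
gripper_width: 0.4
```

```bash
python3 - <<'E'
from h import *
st()
s=ctrl.snapshot('side'); t=ctrl.snapshot('top')
cv2.imwrite('pics/s_f.png',s[:,:,::-1]); cv2.imwrite('pics/t_f.png',t[:,:,::-1])
crop(s,220,120,300,190,9,'pics/g5.png',5); crop(t,270,155,345,235,8,'pics/g5t.png',5)
E
```

```text
t 24.2 tcp [ 504.  -358.7  230.8] x [-0.     0.001 -1.   ] yhead 1.6656 q [ 1.27  0.46 -1.03  1.62  0.41  1.29  1.84] F [-0.1  0.6 -0.3] w 0.4
```

View pics/g5.png

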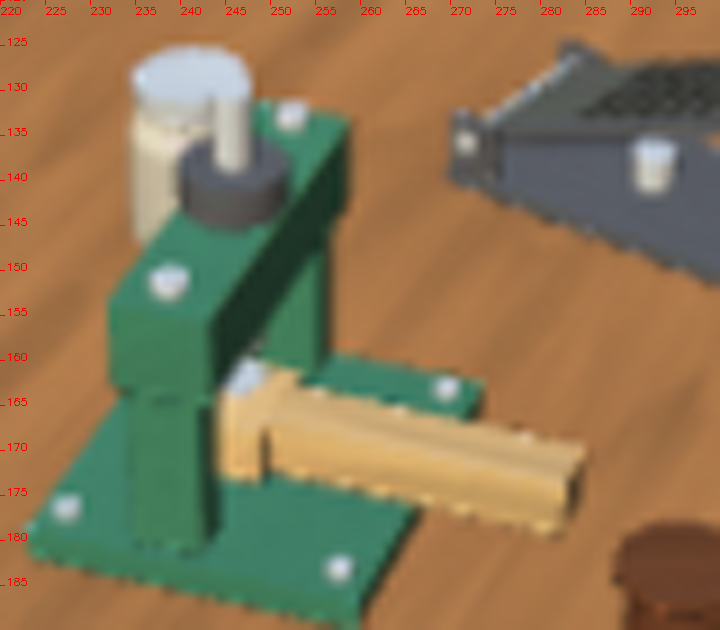

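View pics/g5t.png

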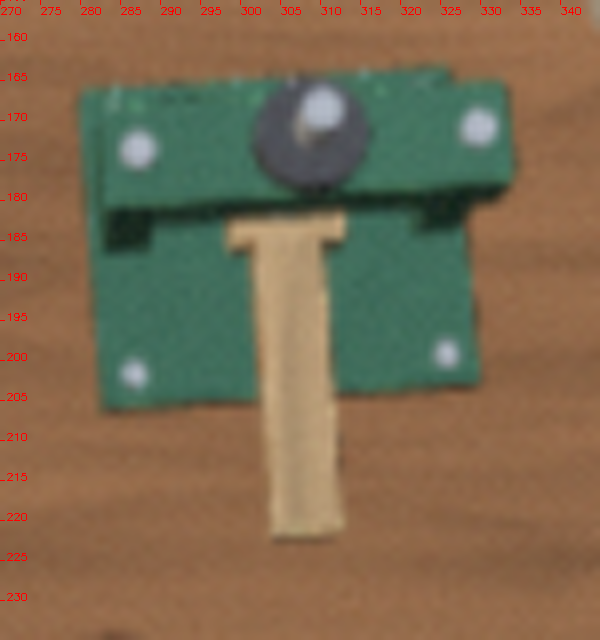

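```bash
python3 - <<'E'
from rel import *
s=cv2.imread('pics/s_f.png'); t=cv2.imread('pics/t_f.png')
z=20
E=[('side',(250,172.5),(281,179.3),(45,17,0+z),(-95,17,0+z)),
('side',(254,162),(284,169.8),(45,-17,30+z),(-95,-17,30+z)),
('top',(301.3,187),(303.8,221.5),(45,17,30+z),(-95,17,30+z)),
('top',(310.3,186),(312.7,220.5),(45,-17,30+z),(-95,-17,30+z)),
('top',(304,221.8),(312.5,221),(-95,17,30+z),(-95,-17,30+z)),
('top',(298.4,182.5),(298.5,186.3),(72,28,30+z),(50,28,30+z))]
PP2=[('side',(284.7,169.8),(-95,-17,30+z)),('side',(281.5,179.5),(-95,17,0+z))]
def rep(p,q):
    d=p[:2]-q[:2]; C,S=np.cos(q[2]),np.sin(q[2]); print('fwd',C*d[0]+S*d[1],'lat',-S*d[0]+C*d[1],'dyaw',p[2]-q[2])
for c in('top','side'):
    print('rail',c); p,_=run(s,t,[e for e in E if c in e[0]],[e for e in PP2 if c in e[0]],[[560,-54,.07]])
    q,_=run(s,t,[e for e in PE if c in e[0]],[e for e in PP if c in e[0]],[[637,-48,.08]])
    rep(p,q)
E
```

```text
rail top
top (301.3, 187) (303.8, 221.5) ok 1.0 0.13
top (310.3, 186) (312.7, 220.5) ok 1.0 0.2
top (304, 221.8) (312.5, 221) ok 0.95 0.18
top (298.4, 182.5) (298.5, 186.3) ok 0.92 0.11
[564.597 -52.99    0.055] res [-0.37  0.28  0.19 -0.16  0.12 -0.12 -1.01  0.79]
top (280.2, 170) (282.8, 206) ok 0.83 0.2
top (284, 206.5) (328.5, 203.5) ok 0.87 0.19
top (328, 186) (329.5, 202.5) ok 1.0 0.15
[635.674 -47.758   0.074] res [-0.08  0.01 -0.05 -0.06 -0.02 -0.12 -0.2  -0.07 -0.14  0.08 -0.04  0.27]
fwd -71.26902651010808 lat 0.05691212271052937 dyaw -0.01953315030189843
rail side
side (250, 172.5) (281, 179.3) ok 1.0 0.18
side (254, 162) (284, 169.8) ok 1.0 0.19
[570.038 -60.543   0.058] res [ 0.11  0.48 -0.14 -0.15 -0.05 -0.36  0.13 -0.08]
side (260, 187) (273.5, 163.5) ok 0.85 0.29
side (225, 178.3) (258, 185.5) ok 0.73 0.37
side (224, 181.5) (258, 189.3) ok 1.0 0.15
[638.204 -53.904   0.08 ] res [-0.43 -0.12  0.07 -0.4   0.39  0.49  0.63 -0.38  0.42 -0.04  0.22 -0.05]
fwd -68.47733952284673 lat -1.1950976910979758 dyaw -0.021711145752488843
```

```bash
python3 - <<'E'
from h import *
np.set_printoptions(precision=2,suppress=True)
o=[('top',(370,221.5),(-90,55,12)),('top',(397,228),(-90,-55,12)),('top',(378.7,216),(-68.5,44,89)),('top',(401.7,219.8),(-68.5,-44,89)),
('side',(311.5,145.3),(-90,-55,12)),('side',(299.5,151.5),(-90,55,12)),('side',(308.2,127),(-68.5,-44,89)),('side',(299.3,136),(-68.5,44,89))]
for k in (o,o[:4],o[4:]):
    p,r=fitpose(k,[560,-390,-.2]); print(p); print(r.round(1).tolist())
    c,s=np.cos(p[2]),np.sin(p[2]); print('pad',p[:2]+np.array([c,s])*-31.5)
E
```

```text
[ 553.78 -375.31   -0.21]
[[1.1, -3.9], [1.5, -0.4], [0.8, -0.2], [0.1, -1.7], [-1.2, 0.2], [-0.4, -0.3], [-0.4, -1.7], [-0.0, -0.5]]
pad [ 522.94 -368.89]
[ 551.86 -376.12   -0.19]
[[-0.7, 0.9], [0.1, 0.1], [0.0, -1.1], [0.5, -0.1]]
pad [ 520.95 -370.04]
[ 554.12 -363.62   -0.21]
[[0.3, -2.7], [0.4, 0.9], [0.0, 1.0], [-0.9, -0.5]]
pad [ 523.33 -356.97]
```

jog_arm(increments=[4,-1.5,1.7,0,0,0,0,9,-1.5,1.7,0,0,0,0,14,-1.5,1.7,0,0,0,0,17,-1.5,1.7,0,0,0,0,17,-1.5,1.7,0,0,0,0,17,-1.5,1.7,0,0,0,0])

```text
clock: 25.05
eef_pos: [523.3, -372.6, 62.6]
ee_rot: [-0.609, 1.569, -0.514]
contact_force: [0.5, 0.1, -0.1]
gripper_width: 0.6
```

```bash
python3 - <<'E'
from h import *
st()
s=ctrl.snapshot('side'); t=ctrl.snapshot('top')
crop(s,245,85,335,165,8,'pics/h1.png',5); crop(t,350,165,430,245,7,'pics/h1t.png',5)
E
```

```text
t 25.05 tcp [ 523.3 -372.6   62.6] x [ 0.002 -0.001 -1.   ] yhead 1.6657 q [ 1.17  0.65 -0.91  1.73  0.59  1.05  1.72] F [ 0.5  0.1 -0.1] w 0.6
```

View pics/h1.png

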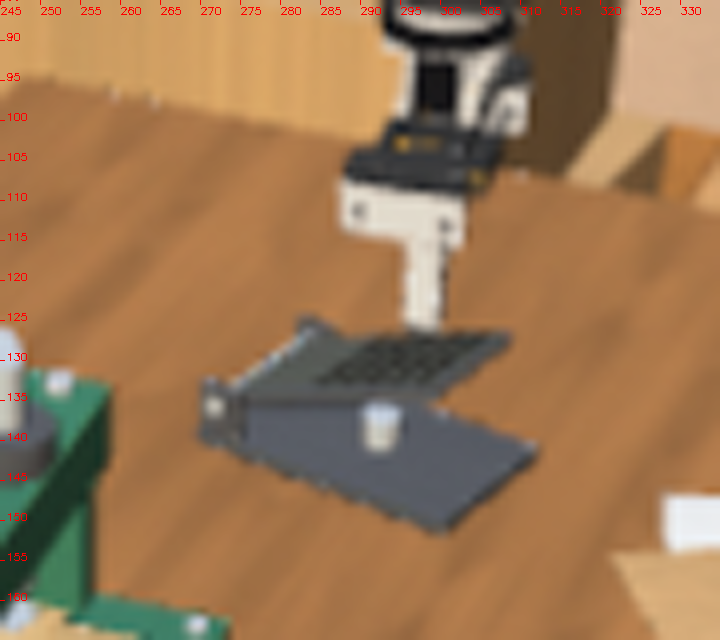

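View pics/h1t.png

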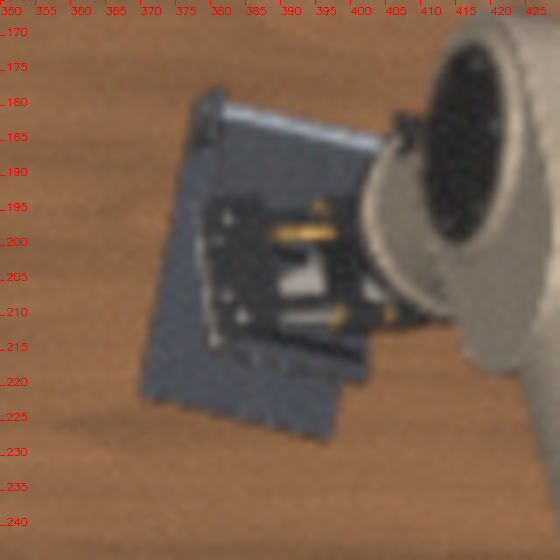

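jog_arm(increments=[1,0,0,0,0,0,0,1.8,0,0,0,0,0,0,2.2,0,0,0,0,0,0,2.2,0,0,0,0,0,0])

```text
clock: 25.65
eef_pos: [522.2, -372.8, 38.6]
ee_rot: [2.198, 1.57, 2.292]
contact_force: [-0.5, -0.8, 1.4]
gripper_width: 0.4
```

jog_arm(increments=[0.4,0,0,0,0,0,0,0.8,0,0,0,0,0,0,1.2,0,0,0,0,0,0,1.2,0,0,0,0,0,0])

```text
clock: 26.15
eef_pos: [522.1, -372.9, 26.6]
ee_rot: [2.39, 1.571, 2.484]
contact_force: [-0.9, 0.7, 2.7]
gripper_width: 0.3
```

jog_arm(increments=[0.4,0,0,0,0,0,0,0.8,0,0,0,0,0,0,1.0,0,0,0,0,0,0,1.0,0,0,0,0,0,0])

```text
clock: 26.65
eef_pos: [521.8, -372.9, 17.2]
ee_rot: [-3.064, 1.57, -2.97]
contact_force: [-5.5, 1.0, 8.9]
gripper_width: 0.2
```

```bash
python3 - <<'E'
from h import *
st()
s=ctrl.snapshot('side')
crop(s,215,85,335,185,6,'pics/h2.png',5)
E
```

```text
t 26.65 tcp [ 521.8 -372.9   17.2] x [-0.001 -0.    -1.   ] yhead 1.6648 q [ 1.14  0.7  -0.87  1.76  0.64  0.99  1.68] F [-5.5  1.   8.9] w 0.2
```

View pics/h2.png

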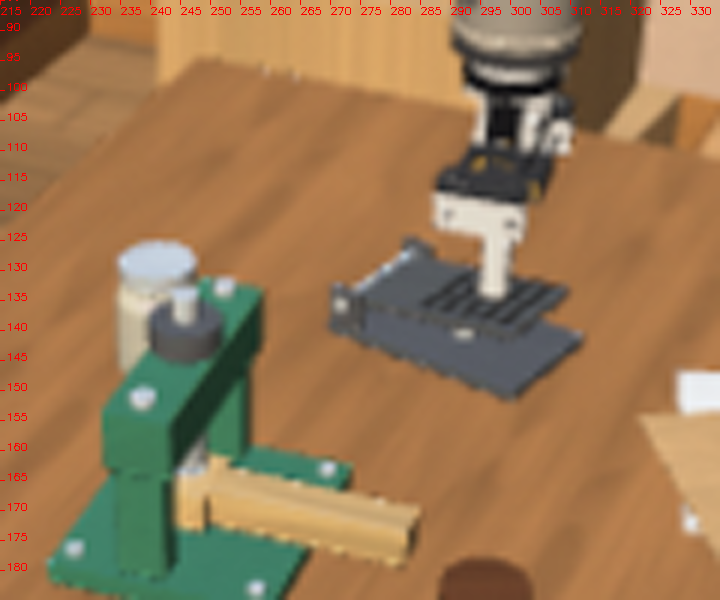

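jog_arm(increments=[0.2,0,0,0,0,0,0,0.4,0,0,0,0,0,0,0.6,0,0,0,0,0,0,0.6,0,0,0,0,0,0])

```text
clock: 27.2
eef_pos: [521.6, -372.9, 11.3]
ee_rot: [-3.034, 1.57, -2.94]
contact_force: [-7.2, 1.4, 12.7]
gripper_width: 0.7
```

jog_arm(increments=[0.15,0,0,0,0,0,0,0.3,0,0,0,0,0,0,0.3,0,0,0,0,0,0])

```text
clock: 27.58
eef_pos: [521.3, -372.9, 8.7]
ee_rot: [-2.995, 1.569, -2.901]
contact_force: [-11.1, 3.5, 21.9]
gripper_width: 0.6
```

jog_arm(increments=[0.1,0,0,0,0,0,0,0.1,0,0,0,0,0,0])

```text
clock: 27.82
eef_pos: [521.3, -372.9, 8.4]
ee_rot: [-2.824, 1.569, -2.731]
contact_force: [-15.4, 4.6, 31.9]
gripper_width: 0.2
```

```bash
python3 - <<'E'
from h import *
st()
s=ctrl.snapshot('side')
crop(s,215,85,335,185,6,'pics/h3.png',5)
E
```

```text
t 27.82 tcp [ 521.3 -372.9    8.4] x [-0.002 -0.001 -1.   ] yhead 1.6647 q [ 1.14  0.71 -0.87  1.77  0.65  0.98  1.67] F [-15.4   4.6  31.9] w 0.2
```

View pics/h3.png

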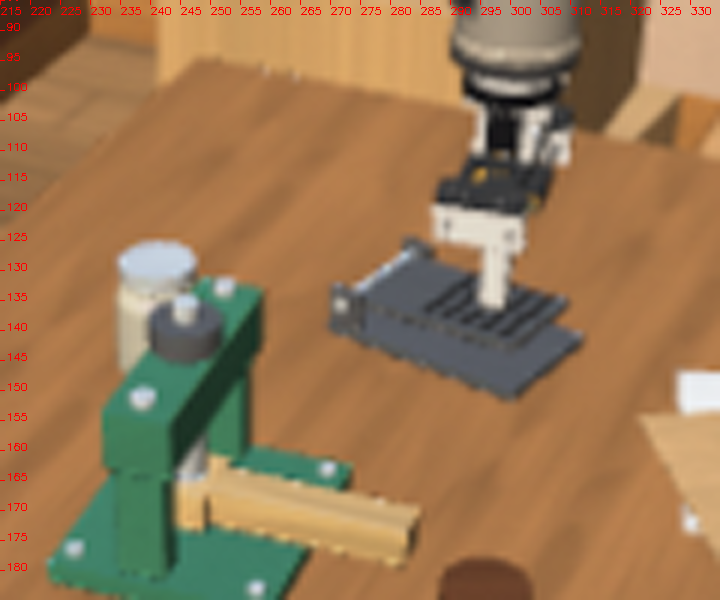

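jog_arm(increments=[0,0,0,0,0,0,0,0,0,0,0,0,0,0,0,0,0,0,0,0,0,0,0,0,0,0,0,0,0,0,0,0,0,0,0,0,0,0,0,0,0,0,0,0,0,0,0,0,0,0,0,0,0,0,0,0])

```text
clock: 28.88
eef_pos: [521.3, -372.9, 8.4]
ee_rot: [-2.817, 1.569, -2.723]
contact_force: [-14.8, 5.6, 31.6]
gripper_width: 0.6
```

jog_arm(increments=[-0.5,0,0,0,0,0,0,-1.2,0,0,0,0,0,0,-2,0,0,0,0,0,0,-2.8,0,0,0,0,0,0,-3.6,0,0,0,0,0,0,-5,0,0,0,0,0,0,-9,0,0,0,0,0,0,-14,0,0,0,0,0,0,-18,0,0,0,0,0,0,-18,0,0,0,0,0,0,-18,0,0,0,0,0,0])

```text
clock: 30.25
eef_pos: [521.7, -372.8, 186.5]
ee_rot: [2.944, 1.57, 3.038]
contact_force: [0.0, -0.9, 0.3]
gripper_width: 0.5
```

```bash
python3 - <<'E'
from h import *
st()
s=ctrl.snapshot('side'); t=ctrl.snapshot('top')
cv2.imwrite('pics/s_g.png',s[:,:,::-1]); cv2.imwrite('pics/t_g.png',t[:,:,::-1])
crop(s,215,105,315,195,8,'pics/h4.png',5)
E
```

```text
t 30.25 tcp [ 521.7 -372.8  186.5] x [-0.001  0.    -1.   ] yhead 1.6648 q [ 1.22  0.53 -0.99  1.62  0.47  1.24  1.81] F [ 0.  -0.9  0.3] w 0.5
```

View pics/h4.png

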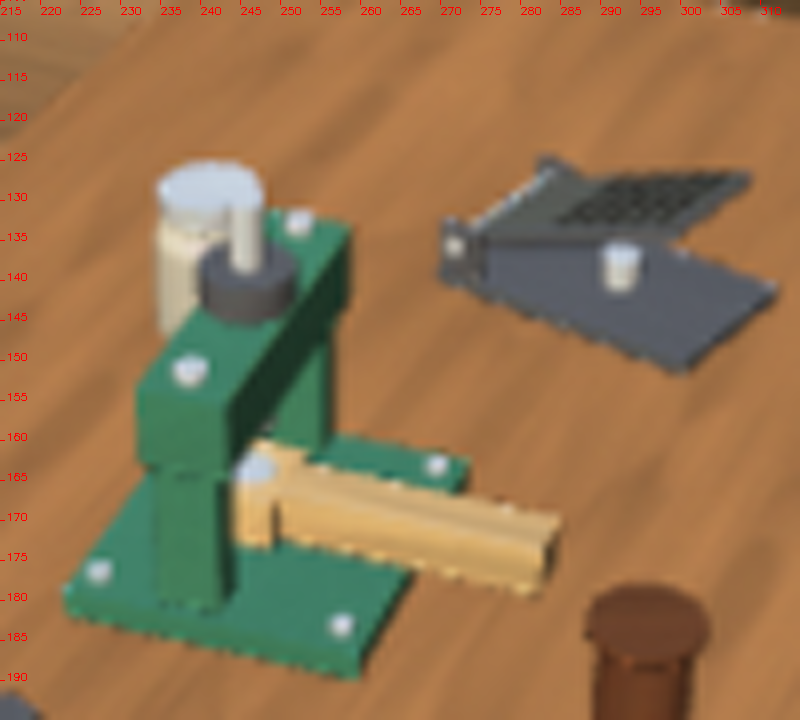

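View pics/t_g.png

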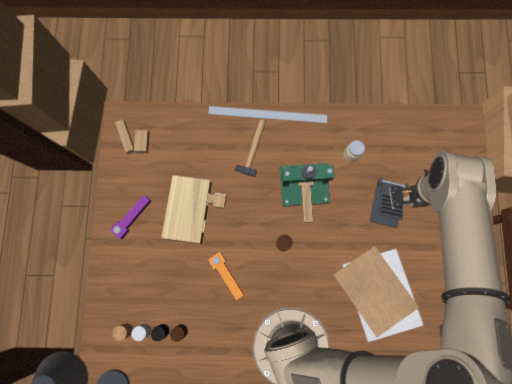

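View pics/s_g.png

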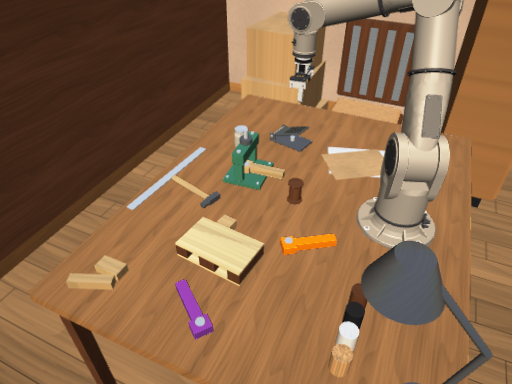

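```bash
python3 - <<'E'
from h import *
t0=cv2.imread('pics/top0.png');t1=cv2.imread('pics/t_g.png');s0=cv2.imread('pics/s_f.png');s1=cv2.imread('pics/s_g.png');si=cv2.imread('pics/side0.png')
def sh(a,b,u0,v0,u1,v1):
    g=lambda x:cv2.cvtColor(x,cv2.COLOR_BGR2GRAY)[v0:v1,u0:u1].astype(np.float32)
    (d,r)=cv2.phaseCorrelate(g(a),g(b),cv2.createHanningWindow((u1-u0,v1-v0),cv2.CV_32F)); return np.round(d,2),round(r,2)
print('spare',sh(t0,t1,204,188,232,213),'mallet',sh(t0,t1,230,115,270,180),'spool',sh(t0,t1,270,228,300,258),'jar',sh(t0,t1,340,135,370,168))
print('side: spool',sh(si,s1,282,172,308,208),'mallet',sh(si,s1,168,170,225,210),'tail',sh(s0,s1,262,158,290,184))
def disc(im):
    h=im[150:172,238:256].astype(int); m=(h[:,:,0]>170)&(h[:,:,0]>h[:,:,2]-5); v,u=np.nonzero(m); return u.mean()+238,v.mean()+150,m.sum()
print(disc(s0),disc(s1))
print(ctrl.get_obs()['clock']); ctrl.hand_in()
E
```

```text
spare (array([-0.1 ,  0.53]), 0.98) mallet (array([-0.01, -0.03]), 0.99) spool (array([0.11, 0.08]), 1.0) jar (array([0.06, 0.13]), 0.93)
side: spool (array([0.56, 0.02]), 1.01) mallet (array([0.05, 0.02]), 0.99) tail (array([0.  , 0.49]), 1.0)
(np.float64(243.4375), np.float64(156.6875), np.int64(16)) (np.float64(243.35294117647058), np.float64(158.05882352941177), np.int64(17))
30.35
the job is handed in; nothing more can be done
```

The rail with the glide is in the press against the back stop. The pedal went to its stop once and came up again, and the job was handed in at 30.4 s with the arm clear of everything. No verdict was reported.

**How it went:** I pulled the rail out of the rack by its head and laid it on the bench. I then gripped it again by the tail, fed it in until the nose met the stop (about 11 N), and let go. The pedal was held hard on its stop for just over a second; it gave only 0.3 mm for the last 10 N, at about 32 N.

**Last checks:**
- **Rail position:** measured before the pedal press, it was within about 1 mm of the press's middle. The views put its angle up to about 0.02 rad off square, which is within the measuring noise.
- **Glide:** in the side view the disc sits about 2 px lower by eye, which matches a 10 mm drive. A rough automatic count of bright pixels gave only 1.4 px. So "fully home" rests mainly on the pedal reaching its stop.
- **Bystanders:** the spare rail, jar, mallet and spool show image shifts of about 0.6 px or less, and the rail's tail 0.5 px. I take these as noise (about 2 mm).

**Disagreements:**
- **Fingertip height:** the arm's reported fingertip height was about 33 mm lower than both cameras showed. I confirmed this by lowering in small steps with no contact, and worked from the cameras.
- **Camera views:** the top and side cameras also differed by about 6 mm in y. I therefore placed the rail relative to the press within each view.

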